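# Find the full reagent carton and open it in the spill tray

### The arm

A 6-joint arm with a two-finger parallel gripper is mounted at the origin on a cart in front of the work surface, level with it; the furniture and walls round the work are solid. World frame = base frame: x ahead of the robot, y to its left, z up, the work surface at z = 0. Lengths are in mm, angles in degrees, forces in N, time in s.
With the tool pointing down it reaches from about 275 to 1000 mm from the base axis. Payload 8.4 kg.
Tool frame: the origin (TCP) lies between the finger pads; the fingertips stand 17 mm ahead of it and the grasp point (between the pads) lies 2 mm behind it (robot.tip_extent is the z of the fingertips in the tool frame, in mm); z points along the fingers, y is the direction in which the jaws open and shut (so a half turn about z gives the same grasp; the last joint's range is limited). The gripper opens to 85 mm and grips with 20 to 120 N. Pads are 22 mm wide; open, the fingers measure 114 mm over their backs; the gripper's body (76 mm by 85 mm) begins 54 mm behind the grasp point. The pads swing forward as they close: fully open they stand 13 mm farther back than shut.
Start: joints at [-63.449, 20.225, 93.587, -0, 66.188, -0.138], TCP at [280.71, -558.417, 220.181] pointing down, gripper open.
Joint ranges: [-150.9, 150.9], [-52.94, 120.26], [3.33, 152.33], [-74.26, 254.26], [0, 154.13], [-172.89, 172.89]. Speed limits (degrees/s): [127.2, 127.2, 159.86, 180, 180, 180].

### API

Orientations are given as [roll, pitch, yaw] about the fixed x, y, z axes, in that order (R = Rz(yaw) Ry(pitch) Rx(roll)).
In Python, from rig import readout, cams, workorder, nets, robot gives the robot as it stands. The module is installed in compiled form; this text tells all that it offers.
- The arm moves only by the tool apply_moves, never from a script. Its argument "targets" is a list of rows, each an object of numbers: "ax", "ay", "az": the turn, a rotation vector about the tool's x, y, z in rad; "x", "y", "z": the shift along the tool's x, y, z in cm; "claw": the finger opening in cm, from 0 to 8.54. A call has 1 to 20 rows; each row shifts and turns the pose as measured when the row begins, along the tool's axes as they then stand; what a row does not reach is not made up. A row lasts 1/10 s, in which the tool goes at most 50 mm and 8.59 degrees, less where a joint would pass 70% of its speed; a pose out of reach is approached as far as the arm can. A call is refused whole if a number of a shift passes 5 or a number of a turn 0.15, either way. A call with a gripper value outside its range is refused whole. The fingers move at their own pace and stop on an object; "grip_force" is the grip in N (left out, the last holds). Time passes only in rows, so rows that do not move let the fingers close. It gives the time, the measured TCP pose, the force and the opening at its end, in the units of the state.
- readout.get_state(): the state, without advancing time (a new reading comes with each control period).
- cams.get_image(name): name is "side" or "top" or "wrist"; returns a dict with "image" (480x640x3 uint8, blue, green, red), "depth" (480x640 float32, mm along the optical axis (not along the pixel's ray), 0 where there is no reading), "camera_matrix" (3x3 intrinsics, pixels), "position" and "attitude" of the camera in the world; the wrist camera has in their place "hand_eye" (4x4, takes a point from camera to tool coordinates, whose origin is the TCP and whose axes are the flange's). Camera axes: x right, y down, z forward; pixel columns grow to the right and rows downward; lengths in mm; the calibration is good to about 2 mm. The wrist camera is an equidistant fisheye: a pixel r from the principal point sees the ray r / f radians off the axis. A picture is of the moment at which its call begins: read the wrist's pose just before it.
- workorder.hand_in(): hands the job in, once; it reports no verdict.
Trained networks look in a picture, given as the dict that the camera call returned (one of the last four; its "shot" number tells which), for a name from the list of things; names that differ only in an ending like _2 or _b are one class to them, and where a whole thing is asked for, a point or a joint stands for the part that bears it (a point fixed in the world has none). Each returns a list of dicts, best first, with "conf" (0 to 1); they miss things now and then, are a little off and sometimes report something else, mostly with a low value. They report only what shows in the picture. A call takes as long as a camera call.
- nets.silhouettes(target, picture): "pixels" (480x640 bool, what is visible of it) and "box" ([centre column, centre row, width, height] in pixels, round what is visible of it).
The state is a dict: "t": time; "joint_positions": joint angles; "joint_vel": joint speeds; "tau": joint torques, N m; "ee_pos": TCP position; "orientation": TCP orientation; "ft_force": force on the tool from outside, world axes, zero at the start; "wrist_torque": the same for the moment, N m; "width": opening from 0.0 (shut) to 1.0 (fully open).
Only numpy, scipy, OpenCV 4.12 (cv2) and the standard library are available. Lean on these libraries where they do the work, as an engineer would, in place of code of your own. Each camera call takes 0.05 s, during which the arm holds its last target.

### The job

Two of the three identical bottle cartons hold used-up bottles and one holds a full bottle: lift them to feel which is the heavy one, stand that one upright in the white spill tray (set it down, do not drop it: the bottle is glass) and swing its lid right back past upright so that the bottle can be reached. Leave the other two cartons shut and standing where they were, tip none of them over, and do not disturb the beaker, vial and pen.

Things in the scene. Friction and masses are not known exactly. Their poses are not given: they have to be found in the camera images.
- carton_1: cardboard bottle carton, one of three alike, 66 x 66 mm, walls 126 mm high, 128.5 mm with lid; a bottle stands in each. Origin: centre of the underside; z up; -x is the front, where the lid's tab sticks out. Stiff: 30 N of grip is fine. Which one is full varies and cannot be seen: it weighs 0.5 to 0.63 kg in all, the used-up ones 0.18 to 0.27 kg.
- lid_1 (a joint): lid of carton_1: one 2.5 mm flap over the whole top, with an 8 mm tongue under it just inside the front wall. 0 shut, grows as it opens, stop at 2.0 rad, leaning back behind the carton. Hinge along the carton's y at x = +33, z = 126 mm in its frame. Not latched: under 1 N on the tab lifts it; let go before upright it falls shut, and pushed 0.3 rad past upright it falls back to its stop.
- tab_1 (a point): middle of the outer edge of lid_1's thumb tab, on its underside. The tab lies flat with the lid, 30 mm wide at its root, 16 mm at its end, and overhangs the front wall by 23.5 mm, 126 mm above the carton's underside when shut. Free space below it: a fingertip leaning in from the front gets under it. Moves with the lid.
- carton_2: cardboard bottle carton, one of three alike, 66 x 66 mm, walls 126 mm high, 128.5 mm with lid; a bottle stands in each. Origin: centre of the underside; z up; -x is the front, where the lid's tab sticks out. Stiff: 30 N of grip is fine. Which one is full varies and cannot be seen: it weighs 0.5 to 0.63 kg in all, the used-up ones 0.18 to 0.27 kg.
- lid_2 (a joint): lid of carton_2: one 2.5 mm flap over the whole top, with an 8 mm tongue under it just inside the front wall. 0 shut, grows as it opens, stop at 2.0 rad, leaning back behind the carton. Hinge along the carton's y at x = +33, z = 126 mm in its frame. Not latched: under 1 N on the tab lifts it; let go before upright it falls shut, and pushed 0.3 rad past upright it falls back to its stop.
- tab_2 (a point): middle of the outer edge of lid_2's thumb tab, on its underside. The tab lies flat with the lid, 30 mm wide at its root, 16 mm at its end, and overhangs the front wall by 23.5 mm, 126 mm above the carton's underside when shut. Free space below it: a fingertip leaning in from the front gets under it. Moves with the lid.
- carton_3: cardboard bottle carton, one of three alike, 66 x 66 mm, walls 126 mm high, 128.5 mm with lid; a bottle stands in each. Origin: centre of the underside; z up; -x is the front, where the lid's tab sticks out. Stiff: 30 N of grip is fine. Which one is full varies and cannot be seen: it weighs 0.5 to 0.63 kg in all, the used-up ones 0.18 to 0.27 kg.
- lid_3 (a joint): lid of carton_3: one 2.5 mm flap over the whole top, with an 8 mm tongue under it just inside the front wall. 0 shut, grows as it opens, stop at 2.0 rad, leaning back behind the carton. Hinge along the carton's y at x = +33, z = 126 mm in its frame. Not latched: under 1 N on the tab lifts it; let go before upright it falls shut, and pushed 0.3 rad past upright it falls back to its stop.
- tab_3 (a point): middle of the outer edge of lid_3's thumb tab, on its underside. The tab lies flat with the lid, 30 mm wide at its root, 16 mm at its end, and overhangs the front wall by 23.5 mm, 126 mm above the carton's underside when shut. Free space below it: a fingertip leaning in from the front gets under it. Moves with the lid.
- tray: white spill tray, fixed to the worktop, 150 mm (its x) by 190 mm (its y), with 4 mm walls; the rounded rim tops out 19 mm above the worktop. Origin: centre of the underside; inner floor 4 mm above the worktop.
- beaker: empty clear plastic beaker, 52 x 58 x 67 mm, a bystander standing behind the work; origin at the centre of its underside.
- vial: clear screw-cap sample vial with a dark cap, 30 mm across, 50 mm high, a bystander; origin at the centre of its underside.
- pen: thin black ball pen, 143 mm long (its y), 9 mm thick, lying on the worktop, a bystander; origin at the centre of its underside.

How it is judged:
By the outcome, as a careful person would: the job done as asked, in the order asked, and still so for the second after the job is handed in, with the robot touching nothing.
It also fails if it takes over 72 s, if anything falls off the work surface, if the arm or the gripper's body presses on something with over 40 N, if the wrist force passes 120 N, or if a joint passes its speed limit or range.

## Working session

There is one attempt and no reset: what is moved stays moved. The work goes in short steps, Python scripts to look and compute and a tool call to move; the robot and the scene stay as the last step left them, time stands still between calls to the robot, and variables do not carry over. Pictures are saved under pics/ and viewed, and the job is handed in when it is done.

Besides the shell and the picture viewer there is one more tool, called after "Request:" as name([rows], argument=value, ...), one row to a line, values as JSON. apply_moves: Moves the arm, as the interface text tells. Its arguments: {"type":"object","properties":{"targets":{"type":"array"},"grip_force":{"type":"number"}},"required":["targets"]}

```bash
mkdir -p pics; ls; python3 - <<'E'
from rig import readout,cams,robot
import cv2,numpy as np
s=readout.get_state(); print(s)
print([a for a in dir(robot) if a[0]!='_'])
for n in ["side","top"]:
    p=cams.get_image(n); cv2.imwrite(f"pics/{n}0.png",p["image"]); np.save(f"pics/{n}0d.npy",p["depth"])
    print(n,p["camera_matrix"],p["position"],p["attitude"],p["shot"])
E
```

```text
pics
{'t': 0.0, 'joint_positions': array([-6.34494205e+01,  2.02620003e+01,  9.36290098e+01, -2.75531569e-03,
        6.61871497e+01, -1.37805936e-01]), 'joint_vel': array([-0.06390655,  0.11149294,  0.0583144 ,  0.09526231,  0.04161046,
       -0.08893723]), 'tau': array([ 3.03905501e-03, -6.05252123e+01, -3.42064583e+01,  2.77534718e-04,
        9.29054775e-03,  3.63803174e-07]), 'ee_pos': array([ 280.47742798, -557.9882734 ,  219.46748203]), 'orientation': array([-1.79921834e+02,  2.33123888e-03,  2.66895012e+01]), 'ft_force': array([-0.46171829, -0.11826741,  0.01714518]), 'wrist_torque': array([-0.01708024, -0.01862432, -0.04957203]), 'width': 0.9949325299769574}
['MotionError', 'tip_extent']
side [[620.54941157   0.         327.09740525]
 [  0.         620.54941157 237.57064857]
 [  0.           0.           1.        ]] [   22.65819176 -1087.20127376   749.79869581] [-115.90661029   -0.62511057  -23.93077418] 1
top [[536.07997993   0.         315.38226545]
 [  0.         536.07997993 237.26873097]
 [  0.           0.           1.        ]] [ 434.58052626   93.25033495 1158.66581902] [-174.04116044   -0.25226303  -91.06363129] 2
```

View pics/side0.png

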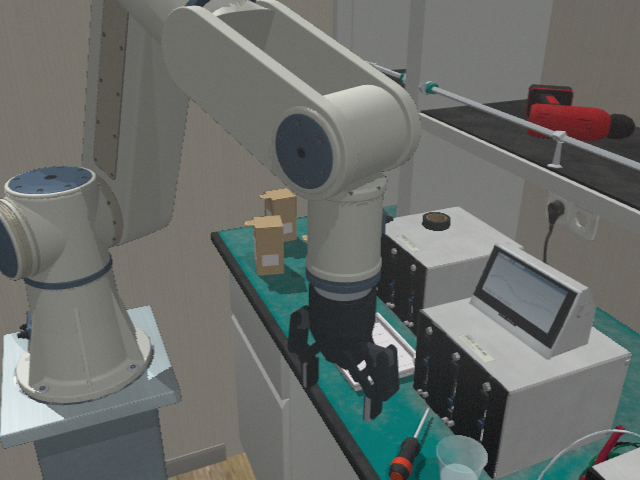

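View pics/top0.png

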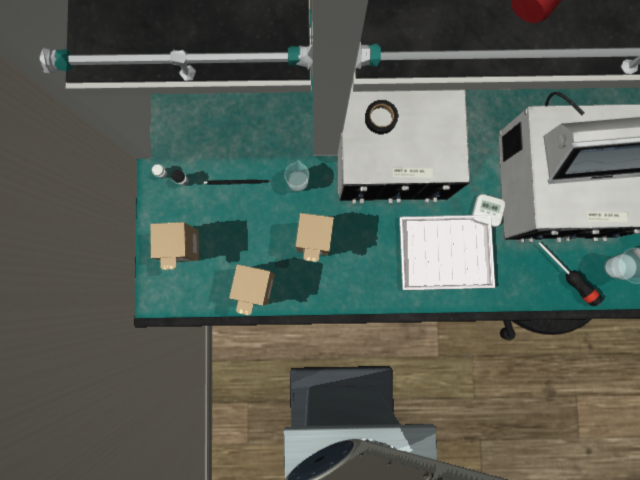

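```bash
cat > h.py <<'E'
import numpy as np,cv2
from scipy.spatial.transform import Rotation as R
from rig import readout,cams,nets,robot
def Rm(rpy): return R.from_euler('xyz',rpy,degrees=True).as_matrix()
def cloud(p):
    K=p["camera_matrix"];d=p["depth"];v,u=np.mgrid[0:480,0:640]
    c=np.stack([(u-K[0,2])/K[0,0]*d,(v-K[1,2])/K[1,1]*d,d],-1)
    w=c@Rm(p["attitude"]).T+np.array(p["position"])
    w[d==0]=np.nan
    return w
def st():
    s=readout.get_state()
    print('t',round(s['t'],2),'pos',s['ee_pos'].round(1),'rpy',s['orientation'].round(2),'F',s['ft_force'].round(2),'M',s['wrist_torque'].round(2),'w',round(s['width'],3),'q',s['joint_positions'].round(1))
    return s
E
python3 - <<'E'
from h import *
p=cams.get_image("top"); w=cloud(p)
np.save('pics/w.npy',w)
for n in ["carton_1","tray","beaker","vial","pen"]:
    for r in nets.silhouettes(n,p):
        m=r["pixels"]; q=w[m]; q=q[~np.isnan(q[:,0])]
        print(n,round(r["conf"],2),np.round(r["box"]),np.percentile(q,[1,50,99],axis=0).round(0).tolist())
        if n=="carton_1" and r["conf"]>.4:
            t=q[(q[:,2]>115)]
            print(np.median(t[:,2]),cv2.minAreaRect(t[:,:2].astype(np.float32)))
            # body via erosion
            mm=(m&(np.abs(w[...,2]-np.median(t[:,2]))<8)).astype(np.uint8)
            mm=cv2.morphologyEx(mm,cv2.MORPH_OPEN,np.ones((21,21),np.uint8))
            t2=w[mm>0]; print('body',cv2.minAreaRect(t2[:,:2].astype(np.float32)), t2.mean(0))
        if n=="tray": 
            print(cv2.minAreaRect(q[:,:2].astype(np.float32)))
for px in [(335,100),(335,140),(400,130),(400,195),(355,195),(180,58),(100,300),(140,250),(640-5,55),(490,208)]:
    print(px,w[px[1],px[0]].round(0))
E
```

```text
carton_1 0.95 [173. 243.  50.  45.] [[490.0, 338.0, 4.0], [537.0, 362.0, 127.0], [575.0, 404.0, 132.0]]
127.96429910108009 ((531.60302734375, 371.509765625), (88.36090087890625, 66.25093078613281), 1.5470138788223267)
body ((0.0, 0.0), (0.0, 0.0), 0.0) [nan nan nan]
carton_1 0.76 [315. 238.  38.  50.] [[498.0, 54.0, -0.0], [545.0, 90.0, 128.0], [588.0, 123.0, 132.0]]
127.94685972769776 ((541.1508178710938, 90.28021240234375), (65.87528228759766, 90.53338623046875), 81.4366226196289)
body ((545.7633666992188, 90.29891967773438), (60.191749572753906, 57.21025466918945), 88.74742126464844) [544.49463712  91.16832717 127.83362892]
carton_1 0.7 [249. 289.  42.  49.] [[401.0, 177.0, -2.0], [449.0, 214.0, 128.0], [491.0, 252.0, 132.0]]
127.84812270620023 ((442.28778076171875, 217.078125), (66.22854614257812, 89.54780578613281), 77.04719543457031)
body ((458.49462890625, 222.9992218017578), (39.08393478393555, 42.17556381225586), 88.96733093261719) [458.39368037 223.11866125 127.81253427]
tray 0.83 [451. 252.  99.  78.] [[441.0, -290.0, -2.0], [516.0, -195.0, 4.0], [593.0, -98.0, 21.0]]
((51
[... 246 characters left out ...]
2.0], [545.0, 90.0, 128.0], [586.0, 123.0, 132.0]]
beaker 0.51 [180. 178.  20.  16.] [[672.0, 360.0, 1.0], [683.0, 370.0, 48.0], [698.0, 385.0, 54.0]]
vial 0.66 [181. 177.  21.  16.] [[671.0, 360.0, 4.0], [683.0, 370.0, 48.0], [698.0, 386.0, 54.0]]
pen 0.57 [237. 182.  59.   5.] [[675.0, 194.0, 0.0], [680.0, 262.0, 7.0], [684.0, 325.0, 13.0]]
(335, 100) [737.  53. 341.]
(335, 140) [737.  44. 118.]
(400, 130) [739. -77. 170.]
(400, 195) [634. -91.  62.]
(355, 195) [634.   3.  69.]
(180, 58) [748. 264. 476.]
(100, 300) [430. 478. 181.]
(140, 250) [534. 465.   3.]
(635, 55) [ 746. -347.  467.]
(490, 208) [ 611. -293.   12.]<stdin>:14: RuntimeWarning: Mean of empty slice.
  ret = um.true_divide(
```

```bash
cat >> h.py <<'E'
def to(pos,rpy,cur=None):
    s=readout.get_state(); p=s['ee_pos']; Rc=Rm(s['orientation'])
    d=Rc.T@(np.array(pos,float)-p)/10
    rv=R.from_matrix(Rc.T@Rm(rpy)).as_rotvec()
    # shift in target-orientation axes
    d2=Rm(rpy).T@(np.array(pos,float)-p)/10
    print('shift cm (cur axes)',d.round(2),'(target axes)',d2.round(2),'turn rad',rv.round(3))
E
python3 - <<'E'
from h import *
st(); to([552.8,88.5,220],[180,0,-8.6])
E
```

```text
t 0.4 pos [ 280.7 -558.4  220.1] rpy [-179.99    0.     26.69] F [-0.11 -0.23 -0.3 ] M [0.05 0.03 0.01] w 0.999 q [-63.4  20.2  93.6  -0.   66.2  -0.1]
shift cm (cur axes) [ 5.337e+01 -4.557e+01  1.000e-02] (target axes) [ 1.723e+01 -6.803e+01  1.000e-02] turn rad [-0.     0.     0.616]
```

Request:
apply_moves([
  {"az":0.123,"claw":8.54},
  {"az":0.123},
  {"az":0.123},
  {"az":0.123},
  {"az":0.123},
  {"x":1.1,"y":-4.4},
  {"x":1.1,"y":-4.4},
  {"x":1.1,"y":-4.4},
  {"x":1.1,"y":-4.4},
  {"x":1.1,"y":-4.4},
  {"x":1.1,"y":-4.4},
  {"x":1.1,"y":-4.4},
  {"x":1.1,"y":-4.4},
  {"x":1.1,"y":-4.4},
  {"x":1.1,"y":-4.4},
  {"x":1.1,"y":-4.4},
  {"x":1.1,"y":-4.4},
], grip_force=25)

```text
validation failed for argument at $.ta...
```

```bash
python3 - <<'E'
from h import *
st(); to([552.8,88.5,220],[180,0,-8.6])
E
```

```text
t 0.4 pos [ 280.7 -558.4  220.1] rpy [-179.99    0.     26.69] F [-0.11 -0.23 -0.3 ] M [0.05 0.03 0.01] w 0.999 q [-63.4  20.2  93.6  -0.   66.2  -0.1]
shift cm (cur axes) [ 5.337e+01 -4.557e+01  1.000e-02] (target axes) [ 1.723e+01 -6.803e+01  1.000e-02] turn rad [-0.     0.     0.616]
```

Request:
apply_moves([
  {"ax":0,"ay":0,"az":0.123,"x":0,"y":0,"z":0,"claw":8.54},
  {"ax":0,"ay":0,"az":0.123,"x":0,"y":0,"z":0,"claw":8.54},
  {"ax":0,"ay":0,"az":0.123,"x":0,"y":0,"z":0,"claw":8.54},
  {"ax":0,"ay":0,"az":0.123,"x":0,"y":0,"z":0,"claw":8.54},
  {"ax":0,"ay":0,"az":0.123,"x":0,"y":0,"z":0,"claw":8.54},
], grip_force=25)

```text
t: 0.9
ee_pos: [280.6, -558.3, 220.0]
orientation: [-180.0, 0.0, -9.8]
ft_force: [0.4, 0.6, 0.7]
width: 1.0
```

Request:
apply_moves([
  {"ax":0,"ay":0,"az":0,"x":1.1,"y":-4.4,"z":0,"claw":8.54},
  {"ax":0,"ay":0,"az":0,"x":1.1,"y":-4.4,"z":0,"claw":8.54},
  {"ax":0,"ay":0,"az":0,"x":1.1,"y":-4.4,"z":0,"claw":8.54},
  {"ax":0,"ay":0,"az":0,"x":1.1,"y":-4.4,"z":0,"claw":8.54},
  {"ax":0,"ay":0,"az":0,"x":1.1,"y":-4.4,"z":0,"claw":8.54},
  {"ax":0,"ay":0,"az":0,"x":1.1,"y":-4.4,"z":0,"claw":8.54},
  {"ax":0,"ay":0,"az":0,"x":1.1,"y":-4.4,"z":0,"claw":8.54},
  {"ax":0,"ay":0,"az":0,"x":1.1,"y":-4.4,"z":0,"claw":8.54},
  {"ax":0,"ay":0,"az":0,"x":1.1,"y":-4.4,"z":0,"claw":8.54},
  {"ax":0,"ay":0,"az":0,"x":1.1,"y":-4.4,"z":0,"claw":8.54},
  {"ax":0,"ay":0,"az":0,"x":1.1,"y":-4.4,"z":0,"claw":8.54},
  {"ax":0,"ay":0,"az":0,"x":1.1,"y":-4.4,"z":0,"claw":8.54},
])

```text
t: 2.1
ee_pos: [509.8, -49.1, 220.8]
orientation: [179.8, -0.4, -10.6]
ft_force: [0.4, 0.2, -0.3]
width: 1.0
```

```bash
python3 - <<'E'
from h import *
st(); to([552.8,88.5,200],[180,0,-8.6])
E
```

```text
t 2.1 pos [509.8 -49.1 220.8] rpy [179.8   -0.38 -10.59] F [ 0.38  0.17 -0.31] M [-0.03 -0.02  0.04] w 1.0 q [ -5.5   9.9 107.4  -0.3  62.3  95.2]
shift cm (cur axes) [  1.69 -14.32   2.04] (target axes) [  2.2  -14.25   2.08] turn rad [ 0.004 -0.007 -0.035]
```

Request:
apply_moves([
  {"ax":0,"ay":0,"az":-0.035,"x":0.7,"y":-4.0,"z":0,"claw":8.54},
  {"ax":0,"ay":0,"az":0,"x":0.7,"y":-4.0,"z":0,"claw":8.54},
  {"ax":0,"ay":0,"az":0,"x":0.6,"y":-4.0,"z":0,"claw":8.54},
  {"ax":0,"ay":0,"az":0,"x":0,"y":-1.2,"z":0,"claw":8.54},
  {"ax":0,"ay":0,"az":0,"x":0,"y":0,"z":0,"claw":8.54},
])

```text
t: 2.6
ee_pos: [553.5, 88.8, 221.1]
orientation: [179.9, -0.5, -8.2]
ft_force: [0.9, 0.2, 0.1]
width: 1.002
```

```bash
python3 - <<'E'
from h import *
st(); to([552.8,88.5,200],[180,0,-8.6])
p=cams.get_image("wrist"); cv2.imwrite("pics/w1.png",p["image"]); print(p["camera_matrix"],p["hand_eye"])
E
```

```text
t 2.6 pos [553.5  88.8 221.1] rpy [179.86  -0.53  -8.15] F [0.9  0.19 0.11] M [-0.02 -0.01 -0.03] w 1.002 q [  9.1  14.2 101.9  -0.3  63.5 107.4]
shift cm (cur axes) [-0.09  0.03  2.11] (target axes) [-0.07  0.04  2.11] turn rad [ 0.002 -0.009  0.008]
[[371.64829954   0.         316.20067469]
 [  0.         371.64829954 240.78928569]
 [  0.           0.           1.        ]] [[ 7.81577588e-05 -9.59302039e-01 -2.82381998e-01  7.28008620e+01]
 [ 9.99999963e-01  1.43714919e-06  2.71897984e-04 -6.14410653e-01]
 [-2.60426465e-04 -2.82382008e-01  9.59302003e-01 -1.54381145e+02]
 [ 0.00000000e+00  0.00000000e+00  0.00000000e+00  1.00000000e+00]]
```

View pics/w1.png

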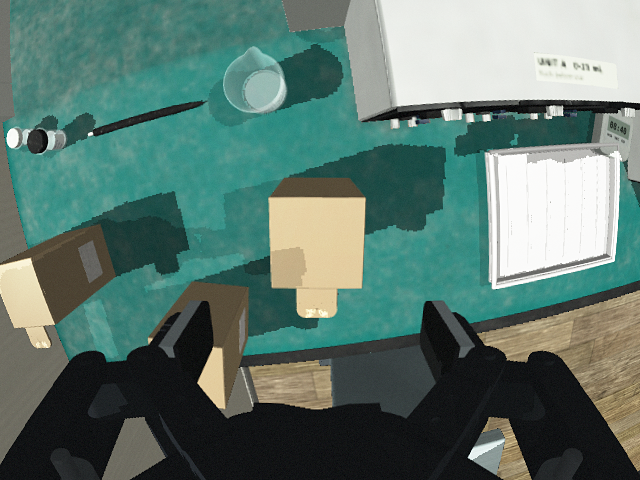

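Request:
apply_moves([
  {"ax":0,"ay":-0.009,"az":0,"x":-0.1,"y":0,"z":3,"claw":8.54},
  {"ax":0,"ay":0,"az":0,"x":0,"y":0,"z":3,"claw":8.54},
  {"ax":0,"ay":0,"az":0,"x":0,"y":0,"z":3,"claw":8.54},
  {"ax":0,"ay":0,"az":0,"x":0,"y":0,"z":2,"claw":8.54},
  {"ax":0,"ay":0,"az":0,"x":0,"y":0,"z":1.5,"claw":8.54},
  {"ax":0,"ay":0,"az":0,"x":0,"y":0,"z":0,"claw":8.54},
])

```text
t: 3.25
ee_pos: [551.7, 77.9, 93.9]
orientation: [179.7, -0.1, -8.6]
ft_force: [0.2, -0.8, 0.5]
width: 1.0
```

```bash
python3 - <<'E'
from h import *
st(); to([552.8,88.5,90],[180,0,-8.6])
E
```

```text
t 3.25 pos [551.7  77.9  93.9] rpy [ 1.7975e+02 -1.4000e-01 -8.5500e+00] F [ 0.16 -0.79  0.55] M [0.12 0.03 0.  ] w 1.0 q [  8.1  23.1 108.   -0.4  48.8 106.9]
shift cm (cur axes) [-0.05 -1.07  0.38] (target axes) [-0.05 -1.06  0.39] turn rad [ 0.004 -0.003  0.001]
```

```bash
python3 - <<'E'
from h import *
st()
p=cams.get_image("wrist"); cv2.imwrite("pics/w2.png",p["image"])
p=cams.get_image("top"); cv2.imwrite("pics/t2.png",p["image"][130:350,100:420].repeat(2,0).repeat(2,1))
st()
E
```

```text
t 3.25 pos [551.7  77.9  93.9] rpy [ 1.7975e+02 -1.4000e-01 -8.5500e+00] F [ 0.16 -0.79  0.55] M [0.12 0.03 0.  ] w 1.0 q [  8.1  23.1 108.   -0.4  48.8 106.9]
t 3.35 pos [553.2  78.5  95.9] rpy [179.81  -0.32  -8.55] F [ 0.37  0.77 -0.36] M [ 0.06 -0.01 -0.  ] w 0.998 q [  8.1  22.9 107.9  -0.4  48.9 106.9]
```

View pics/w2.png

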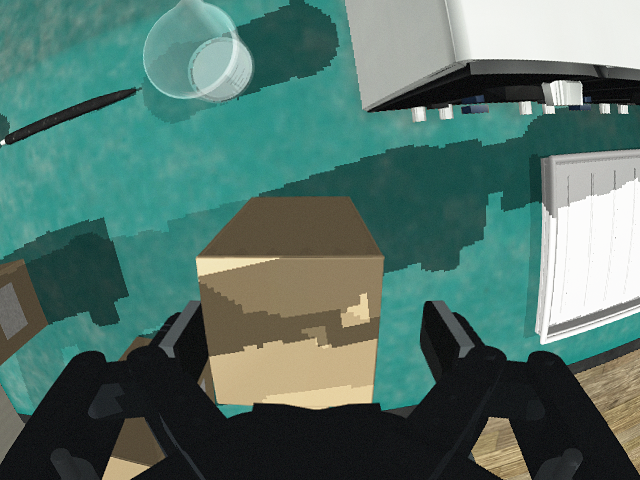

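View pics/t2.png

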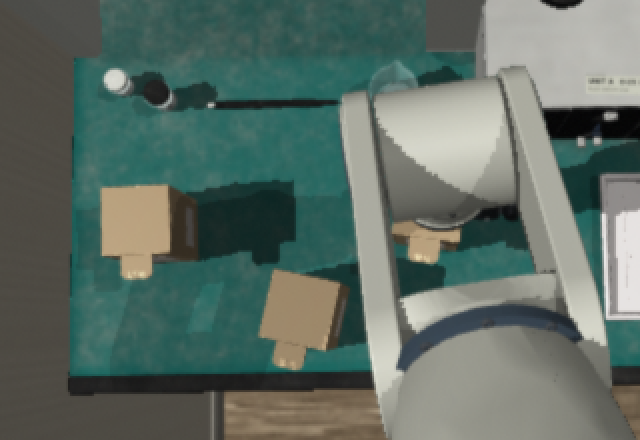

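Request:
apply_moves([
  {"ax":0,"ay":0,"az":0,"x":0,"y":-0.5,"z":0,"claw":8.54},
  {"ax":0,"ay":0,"az":0,"x":0,"y":-0.5,"z":0.3,"claw":8.54},
  {"ax":0,"ay":0,"az":0,"x":0,"y":0,"z":0.2,"claw":8.54},
  {"ax":0,"ay":0,"az":0,"x":0,"y":0,"z":0,"claw":8.54},
])

```text
t: 3.75
ee_pos: [557.2, 88.6, 94.3]
orientation: [179.9, -0.6, -8.6]
ft_force: [0.1, 0.3, -0.7]
width: 1.0
```

```bash
python3 - <<'E'
from h import *
st(); to([552.8,88.5,90],[180,0,-8.6])
p=cams.get_image("wrist"); cv2.imwrite("pics/w3.png",p["image"])
E
```

```text
t 3.75 pos [557.2  88.6  94.3] rpy [179.9   -0.65  -8.61] F [ 0.06  0.26 -0.67] M [-0.06  0.04 -0.03] w 1.0 q [  9.1  23.3 107.5  -0.4  48.6 107.9]
shift cm (cur axes) [-0.44  0.08  0.42] (target axes) [-0.44  0.08  0.43] turn rad [ 0.002 -0.011 -0.   ]
```

View pics/w3.png

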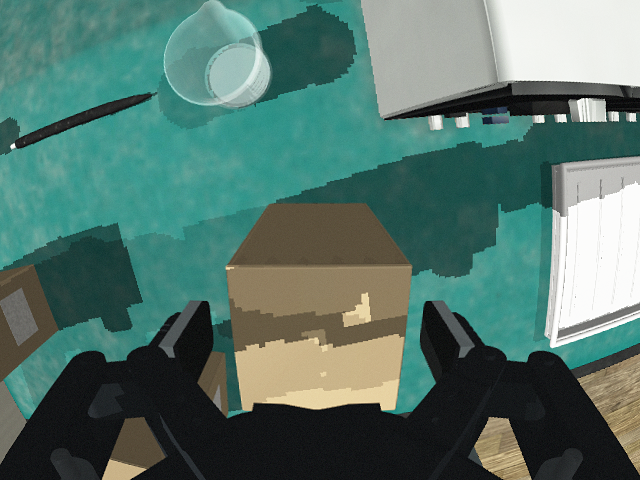

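Request:
apply_moves([
  {"ax":0,"ay":0,"az":0,"x":0,"y":0,"z":0,"claw":5.5},
  {"ax":0,"ay":0,"az":0,"x":0,"y":0,"z":0,"claw":5.5},
  {"ax":0,"ay":0,"az":0,"x":0,"y":0,"z":0,"claw":5.5},
  {"ax":0,"ay":0,"az":0,"x":0,"y":0,"z":0,"claw":5.5},
  {"ax":0,"ay":0,"az":0,"x":0,"y":0,"z":0,"claw":5.5},
], grip_force=30)

```text
t: 4.3
ee_pos: [557.4, 88.6, 94.8]
orientation: [179.9, -0.7, -8.6]
ft_force: [0.3, 0.8, 0.9]
width: 0.768
```

```bash
python3 - <<'E'
from h import *
st()
E
```

```text
t 4.3 pos [557.4  88.6  94.8] rpy [179.9   -0.68  -8.57] F [0.33 0.77 0.86] M [ 0.02  0.03 -0.  ] w 0.768 q [  9.1  23.3 107.5  -0.4  48.6 107.9]
```

Request:
apply_moves([
  {"ax":0,"ay":0,"az":0,"x":0,"y":0,"z":-1,"claw":5.5},
  {"ax":0,"ay":0,"az":0,"x":0,"y":0,"z":-1,"claw":5.5},
  {"ax":0,"ay":0,"az":0,"x":0,"y":0,"z":-0.5,"claw":5.5},
  {"ax":0,"ay":0,"az":0,"x":0,"y":0,"z":0,"claw":5.5},
  {"ax":0,"ay":0,"az":0,"x":0,"y":0,"z":0,"claw":5.5},
])

```text
t: 4.8
ee_pos: [556.7, 88.7, 122.0]
orientation: [179.9, -0.6, -8.6]
ft_force: [0.2, 0.2, -2.4]
width: 0.764
```

```bash
python3 - <<'E'
from h import *
for i in range(5):
    st(); cams.get_image("side")
E
```

```text
t 4.8 pos [556.7  88.7 122. ] rpy [179.89  -0.65  -8.58] F [ 0.23  0.16 -2.42] M [-0.04  0.05 -0.02] w 0.764 q [  9.1  21.1 106.5  -0.4  51.8 107.9]
t 4.85 pos [556.8  88.7 122. ] rpy [179.89  -0.65  -8.58] F [-0.99 -0.87 -3.34] M [-0.05  0.    0.  ] w 0.763 q [  9.1  21.1 106.5  -0.4  51.8 107.9]
t 4.9 pos [556.6  88.7 121.7] rpy [179.88  -0.63  -8.58] F [-0.   -0.32 -2.58] M [ 0.03  0.02 -0.06] w 0.762 q [  9.1  21.1 106.6  -0.4  51.8 107.9]
t 4.95 pos [556.5  88.6 121.5] rpy [179.88  -0.6   -8.58] F [-0.19 -0.6  -1.9 ] M [ 0.   -0.   -0.07] w 0.768 q [  9.1  21.1 106.6  -0.4  51.8 107.9]
t 5.0 pos [556.5  88.6 121.5] rpy [179.87  -0.6   -8.58] F [ 0.1  -0.43 -2.  ] M [0.01 0.04 0.01] w 0.759 q [  9.1  21.1 106.6  -0.4  51.8 107.9]
```

Request:
apply_moves([
  {"ax":0,"ay":0,"az":0,"x":0,"y":0,"z":0.9,"claw":5.5},
  {"ax":0,"ay":0,"az":0,"x":0,"y":0,"z":0.9,"claw":5.5},
  {"ax":0,"ay":0,"az":0,"x":0,"y":0,"z":0.3,"claw":5.5},
  {"ax":0,"ay":0,"az":0,"x":0,"y":0,"z":0,"claw":5.5},
  {"ax":0,"ay":0,"az":0,"x":0,"y":0,"z":0,"claw":5.5},
])

```text
t: 5.55
ee_pos: [555.7, 88.4, 97.0]
orientation: [179.8, -0.4, -8.6]
ft_force: [-1.1, -0.1, -2.3]
width: 0.767
```

Request:
apply_moves([
  {"ax":0,"ay":0,"az":0,"x":0.15,"y":0,"z":0.1,"claw":5.5},
  {"ax":0,"ay":0,"az":0,"x":0,"y":0,"z":0.1,"claw":5.5},
  {"ax":0,"ay":0,"az":0,"x":0,"y":0,"z":0.05,"claw":5.5},
])

```text
t: 5.85
ee_pos: [557.7, 88.1, 94.9]
orientation: [179.8, -0.5, -8.6]
ft_force: [-1.2, -1.0, 2.2]
width: 0.771
```

Request:
apply_moves([
  {"ax":0,"ay":0,"az":0,"x":0,"y":0,"z":0,"claw":8.54},
  {"ax":0,"ay":0,"az":0,"x":0,"y":0,"z":0,"claw":8.54},
  {"ax":0,"ay":0,"az":0,"x":0,"y":0,"z":0,"claw":8.54},
  {"ax":0,"ay":0,"az":0,"x":0,"y":0,"z":0,"claw":8.54},
  {"ax":0,"ay":0,"az":0,"x":0,"y":0,"z":-1,"claw":8.54},
  {"ax":0,"ay":0,"az":0,"x":0,"y":0,"z":-2.5,"claw":8.54},
  {"ax":0,"ay":0,"az":0,"x":0,"y":0,"z":-3,"claw":8.54},
  {"ax":0,"ay":0,"az":0,"x":0,"y":0,"z":-3,"claw":8.54},
  {"ax":0,"ay":0,"az":0,"x":0,"y":0,"z":-2,"claw":8.54},
  {"ax":0,"ay":0,"az":0,"x":0,"y":0,"z":0,"claw":8.54},
])

```text
t: 6.85
ee_pos: [557.3, 88.8, 218.2]
orientation: [179.9, -0.6, -8.6]
ft_force: [0.8, -0.2, -0.1]
width: 0.998
```

```bash
python3 - <<'E'
from h import *
st(); to([453.7,214.4,205],[180,0,-13])
p=cams.get_image("wrist"); cv2.imwrite("pics/w4.png",p["image"])
E
```

```text
t 6.85 pos [557.3  88.8 218.2] rpy [179.88  -0.62  -8.58] F [ 0.78 -0.16 -0.09] M [0.01 0.   0.  ] w 0.998 q [  9.1  14.7 101.7  -0.3  63.1 107.8]
shift cm (cur axes) [-12.13 -10.88   1.17] (target axes) [-12.92  -9.91   1.32] turn rad [ 0.002 -0.011  0.077]
```

View pics/w4.png

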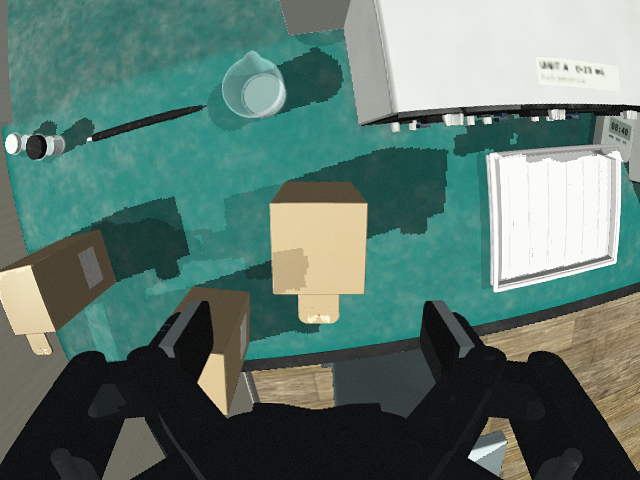

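Request:
apply_moves([
  {"ax":0,"ay":-0.011,"az":0.077,"x":0,"y":0,"z":0,"claw":8.54},
  {"ax":0,"ay":0,"az":0,"x":-3,"y":-2.3,"z":0,"claw":8.54},
  {"ax":0,"ay":0,"az":0,"x":-3,"y":-2.3,"z":0,"claw":8.54},
  {"ax":0,"ay":0,"az":0,"x":-3,"y":-2.3,"z":0,"claw":8.54},
  {"ax":0,"ay":0,"az":0,"x":-2,"y":-1.5,"z":0,"claw":8.54},
  {"ax":0,"ay":0,"az":0,"x":-1.2,"y":-1,"z":0,"claw":8.54},
  {"ax":0,"ay":0,"az":0,"x":0,"y":0,"z":0,"claw":8.54},
])

```text
t: 7.6
ee_pos: [452.2, 209.7, 210.3]
orientation: [179.6, 0.5, -13.3]
ft_force: [0.9, -1.0, -0.5]
width: 0.999
```

```bash
python3 - <<'E'
from h import *
st(); to([453.7,214.4,205],[180,0,-13])
E
```

```text
t 7.6 pos [452.2 209.7 210.3] rpy [179.58   0.53 -13.33] F [ 0.94 -1.04 -0.45] M [-0.01  0.02 -0.02] w 0.999 q [ 24.7   9.9 108.9  -0.   61.9 128. ]
shift cm (cur axes) [ 0.04 -0.49  0.53] (target axes) [ 0.04 -0.49  0.53] turn rad [ 0.007  0.009 -0.006]
```

Request:
apply_moves([
  {"ax":0.007,"ay":0.009,"az":-0.006,"x":0,"y":-0.45,"z":0,"claw":8.54},
  {"ax":0,"ay":0,"az":0,"x":0,"y":0,"z":1,"claw":8.54},
  {"ax":0,"ay":0,"az":0,"x":0,"y":0,"z":1,"claw":8.54},
  {"ax":0,"ay":0,"az":0,"x":0,"y":0,"z":1,"claw":8.54},
  {"ax":0,"ay":0,"az":0,"x":0,"y":0,"z":0.8,"claw":8.54},
  {"ax":0,"ay":0,"az":0,"x":0,"y":0,"z":0,"claw":8.54},
])

```text
t: 8.2
ee_pos: [453.5, 211.7, 166.2]
orientation: [179.8, 0.1, -13.1]
ft_force: [0.5, -0.9, 0.4]
width: 1.001
```

```bash
python3 - <<'E'
from h import *
st(); to([453.7,214.4,92],[180,0,-13])
p=cams.get_image("wrist"); cv2.imwrite("pics/w5.png",p["image"])
E
```

```text
t 8.2 pos [453.5 211.7 166.2] rpy [ 1.7984e+02  1.1000e-01 -1.3050e+01] F [ 0.45 -0.91  0.35] M [0.01 0.03 0.03] w 1.001 q [ 2.490e+01  1.290e+01  1.115e+02 -1.000e-01  5.580e+01  1.280e+02]
shift cm (cur axes) [-0.03 -0.29  7.42] (target axes) [-0.04 -0.27  7.42] turn rad [ 0.003  0.002 -0.001]
```

View pics/w5.png

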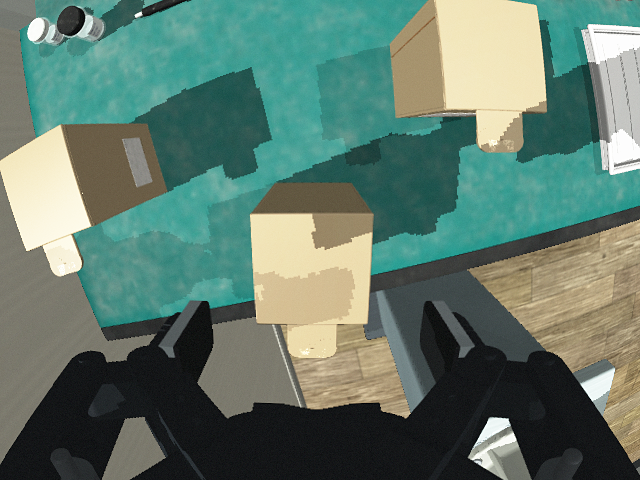

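Request:
apply_moves([
  {"ax":0,"ay":0,"az":0,"x":0,"y":-0.3,"z":0,"claw":8.54},
  {"ax":0,"ay":0,"az":0,"x":0,"y":0,"z":1.5,"claw":8.54},
  {"ax":0,"ay":0,"az":0,"x":0,"y":0,"z":1.5,"claw":8.54},
  {"ax":0,"ay":0,"az":0,"x":0,"y":0,"z":1.5,"claw":8.54},
  {"ax":0,"ay":0,"az":0,"x":0,"y":0,"z":1.5,"claw":8.54},
  {"ax":0,"ay":0,"az":0,"x":0,"y":0,"z":1,"claw":8.54},
  {"ax":0,"ay":0,"az":0,"x":0,"y":0,"z":0,"claw":8.54},
])

```text
t: 8.95
ee_pos: [458.2, 217.1, 97.6]
orientation: [-179.9, -0.2, -13.1]
ft_force: [0.5, 0.2, 0.2]
width: 1.004
```

```bash
python3 - <<'E'
from h import *
st(); to([453.7,214.4,92],[180,0,-13])
E
```

```text
t 8.95 pos [458.2 217.1  97.6] rpy [-179.86   -0.25  -13.09] F [0.51 0.15 0.18] M [-0.03  0.06  0.02] w 1.004 q [ 2.520e+01  1.890e+01  1.142e+02 -1.000e-01  4.670e+01  1.283e+02]
shift cm (cur axes) [-0.38  0.36  0.56] (target axes) [-0.37  0.36  0.56] turn rad [-0.002 -0.004 -0.001]
```

Request:
apply_moves([
  {"ax":0,"ay":0,"az":0,"x":-0.2,"y":0.33,"z":0.3,"claw":8.54},
  {"ax":0,"ay":0,"az":0,"x":0,"y":0,"z":0.1,"claw":8.54},
  {"ax":0,"ay":0,"az":0,"x":0,"y":0,"z":0,"claw":8.54},
])

```text
t: 9.25
ee_pos: [456.3, 214.6, 94.7]
orientation: [-179.8, -0.3, -13.1]
ft_force: [-1.0, -0.1, 0.5]
width: 1.0
```

```bash
python3 - <<'E'
from h import *
st(); to([453.7,214.4,92],[180,0,-13])
p=cams.get_image("wrist"); cv2.imwrite("pics/w6.png",p["image"])
E
```

```text
t 9.25 pos [456.3 214.6  94.7] rpy [-179.79   -0.34  -13.08] F [-1.04 -0.06  0.48] M [ 0.05 -0.01  0.  ] w 1.0 q [ 2.510e+01  1.890e+01  1.147e+02 -1.000e-01  4.600e+01  1.282e+02]
shift cm (cur axes) [-0.25  0.08  0.27] (target axes) [-0.24  0.08  0.27] turn rad [-0.004 -0.006 -0.001]
```

View pics/w6.png

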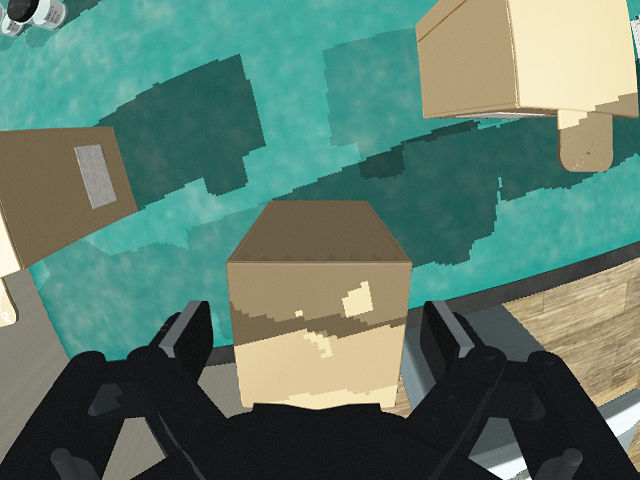

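Request:
apply_moves([
  {"ax":0,"ay":0,"az":0,"x":0,"y":0,"z":0,"claw":5.5},
  {"ax":0,"ay":0,"az":0,"x":0,"y":0,"z":0,"claw":5.5},
  {"ax":0,"ay":0,"az":0,"x":0,"y":0,"z":0,"claw":5.5},
  {"ax":0,"ay":0,"az":0,"x":0,"y":0,"z":0,"claw":5.5},
  {"ax":0,"ay":0,"az":0,"x":0,"y":0,"z":0,"claw":5.5},
], grip_force=30)

```text
t: 9.8
ee_pos: [456.5, 214.5, 95.6]
orientation: [-179.8, -0.4, -13.1]
ft_force: [-0.6, -0.6, -0.9]
width: 0.767
```

Request:
apply_moves([
  {"ax":0,"ay":0,"az":0,"x":0,"y":0,"z":-1,"claw":5.5},
  {"ax":0,"ay":0,"az":0,"x":0,"y":0,"z":-1,"claw":5.5},
  {"ax":0,"ay":0,"az":0,"x":0,"y":0,"z":-0.5,"claw":5.5},
  {"ax":0,"ay":0,"az":0,"x":0,"y":0,"z":0,"claw":5.5},
  {"ax":0,"ay":0,"az":0,"x":0,"y":0,"z":0,"claw":5.5},
])

```text
t: 10.3
ee_pos: [455.3, 214.1, 122.3]
orientation: [-179.8, -0.3, -13.1]
ft_force: [0.0, 0.3, -6.0]
width: 0.764
```

```bash
python3 - <<'E'
from h import *
for i in range(4):
    st(); cams.get_image("side")
E
```

```text
t 10.3 pos [455.3 214.1 122.3] rpy [-179.84   -0.3   -13.08] F [ 0.01  0.27 -5.98] M [-0.04 -0.    0.03] w 0.764 q [ 2.510e+01  1.640e+01  1.137e+02 -1.000e-01  4.960e+01  1.282e+02]
t 10.35 pos [455.3 214.1 122.3] rpy [-179.84   -0.3   -13.08] F [-0.18 -0.47 -6.37] M [-0.   -0.12  0.05] w 0.764 q [ 2.510e+01  1.640e+01  1.137e+02 -1.000e-01  4.960e+01  1.282e+02]
t 10.4 pos [455.2 214.1 122.1] rpy [-179.85   -0.28  -13.07] F [-0.38  0.82 -6.83] M [-0.01 -0.03 -0.02] w 0.765 q [ 2.510e+01  1.640e+01  1.137e+02 -1.000e-01  4.960e+01  1.282e+02]
t 10.45 pos [455.1 214.  121.9] rpy [-179.86   -0.27  -13.07] F [-0.15  0.33 -6.21] M [-0.04 -0.01 -0.01] w 0.762 q [ 2.510e+01  1.640e+01  1.137e+02 -1.000e-01  4.960e+01  1.282e+02]
```

Request:
apply_moves([
  {"ax":0,"ay":0,"az":0,"x":0,"y":0,"z":-1.5,"claw":5.5},
  {"ax":0,"ay":0,"az":0,"x":0,"y":0,"z":-2.5,"claw":5.5},
  {"ax":0,"ay":0,"az":0,"x":0,"y":0,"z":-2.5,"claw":5.5},
  {"ax":0,"ay":0,"az":0.04,"x":0,"y":0,"z":-2.5,"claw":5.5},
  {"ax":0,"ay":0,"az":0.05,"x":0,"y":0,"z":-2,"claw":5.5},
  {"ax":0,"ay":0,"az":0.04,"x":0,"y":0,"z":-1,"claw":5.5},
  {"ax":0,"ay":0,"az":0,"x":0,"y":0,"z":0,"claw":5.5},
])

```text
t: 11.2
ee_pos: [452.4, 212.9, 243.1]
orientation: [179.9, 0.0, -20.8]
ft_force: [0.3, -0.3, -6.1]
width: 0.763
```

```bash
python3 - <<'E'
from h import *
st(); to([532,-206,250],[180,0,-21])
E
```

```text
t 11.2 pos [452.4 212.9 243.1] rpy [ 1.7987e+02  4.0000e-02 -2.0780e+01] F [ 0.26 -0.35 -6.08] M [-0.02 -0.01  0.06] w 0.763 q [ 2.510e+01  7.700e+00  1.070e+02 -1.000e-01  6.540e+01  1.359e+02]
shift cm (cur axes) [22.3  36.34 -0.62] (target axes) [22.44 36.25 -0.69] turn rad [0.002 0.001 0.004]
```

Request:
apply_moves([
  {"ax":0,"ay":0,"az":0,"x":0.6,"y":1.0,"z":0,"claw":5.5},
  {"ax":0,"ay":0,"az":0,"x":1.2,"y":2.0,"z":0,"claw":5.5},
  {"ax":0,"ay":0,"az":0,"x":1.8,"y":3.0,"z":0,"claw":5.5},
  {"ax":0,"ay":0,"az":0,"x":1.8,"y":3.0,"z":0,"claw":5.5},
  {"ax":0,"ay":0,"az":0,"x":1.8,"y":3.0,"z":0,"claw":5.5},
  {"ax":0,"ay":0,"az":0,"x":1.8,"y":3.0,"z":0,"claw":5.5},
  {"ax":0,"ay":0,"az":0,"x":1.8,"y":3.0,"z":0,"claw":5.5},
  {"ax":0,"ay":0,"az":0,"x":1.8,"y":3.0,"z":0,"claw":5.5},
  {"ax":0,"ay":0,"az":0,"x":1.8,"y":3.0,"z":0,"claw":5.5},
  {"ax":0,"ay":0,"az":0,"x":1.8,"y":3.0,"z":0,"claw":5.5},
  {"ax":0,"ay":0,"az":0,"x":1.8,"y":3.0,"z":0,"claw":5.5},
  {"ax":0,"ay":0,"az":0,"x":1.2,"y":2.0,"z":0,"claw":5.5},
  {"ax":0,"ay":0,"az":0,"x":0.6,"y":1.0,"z":0,"claw":5.5},
  {"ax":0,"ay":0,"az":0,"x":0,"y":0,"z":0,"claw":5.5},
])

```text
t: 12.6
ee_pos: [515.1, -189.0, 227.1]
orientation: [179.3, 1.3, -19.8]
ft_force: [1.0, 0.7, -5.5]
width: 0.767
```

```bash
python3 - <<'E'
from h import *
st(); to([532,-206,250],[180,0,-21])
E
```

```text
t 12.6 pos [ 515.1 -189.   227.1] rpy [179.35   1.25 -19.75] F [ 1.    0.73 -5.54] M [ 0.13 -0.19  0.01] w 0.767 q [-19.9  13.8 101.7  -0.7  65.8  90.2]
shift cm (cur axes) [ 2.12  1.05 -2.33] (target axes) [ 2.19  0.98 -2.29] turn rad [0.012 0.022 0.022]
```

Request:
apply_moves([
  {"ax":0.006,"ay":0.011,"az":0.011,"x":1.1,"y":0.5,"z":0,"claw":5.5},
  {"ax":0.006,"ay":0.011,"az":0.011,"x":1.0,"y":0.5,"z":0,"claw":5.5},
  {"ax":0,"ay":0,"az":0,"x":0,"y":0,"z":0,"claw":5.5},
  {"ax":0,"ay":0,"az":0,"x":0,"y":0,"z":0,"claw":5.5},
])

```text
t: 13.0
ee_pos: [531.7, -204.3, 225.4]
orientation: [-179.9, 0.0, -21.0]
ft_force: [-0.2, 0.3, -5.7]
width: 0.761
```

```bash
python3 - <<'E'
from h import *
st(); to([532,-206,100],[180,0,-21])
p=cams.get_image("wrist"); cv2.imwrite("pics/w7.png",p["image"])
p=cams.get_image("top"); cv2.imwrite("pics/t7.png",p["image"])
E
```

```text
t 13.0 pos [ 531.7 -204.3  225.4] rpy [-1.7986e+02  5.0000e-02 -2.0990e+01] F [-0.24  0.26 -5.68] M [-0.03 -0.04 -0.02] w 0.761 q [-21.3  15.1 100.1   0.2  64.8  89.7]
shift cm (cur axes) [ 0.1   0.17 12.54] (target axes) [ 0.09  0.14 12.54] turn rad [-0.002  0.001  0.   ]
```

View pics/w7.png

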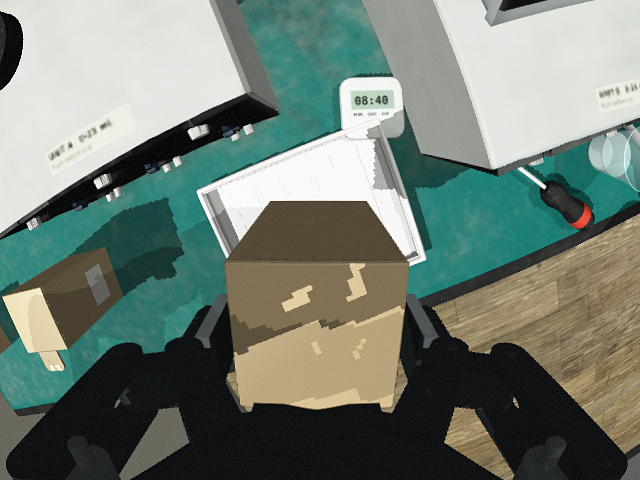

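View pics/t7.png

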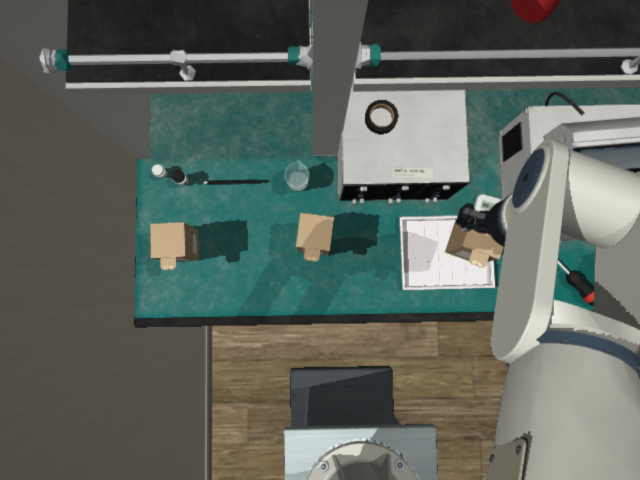

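Request:
apply_moves([
  {"ax":0,"ay":0,"az":0,"x":0,"y":0,"z":1,"claw":5.5},
  {"ax":0,"ay":0,"az":0,"x":0,"y":0,"z":2,"claw":5.5},
  {"ax":0,"ay":0,"az":0,"x":0,"y":0,"z":2,"claw":5.5},
  {"ax":0,"ay":0,"az":0,"x":0,"y":0,"z":2,"claw":5.5},
  {"ax":0,"ay":0,"az":0,"x":0,"y":0,"z":1.5,"claw":5.5},
  {"ax":0,"ay":0,"az":0,"x":0,"y":0,"z":0.8,"claw":5.5},
  {"ax":0,"ay":0,"az":0,"x":0,"y":0,"z":0,"claw":5.5},
  {"ax":0,"ay":0,"az":0,"x":0,"y":0,"z":0,"claw":5.5},
])

```text
t: 13.9
ee_pos: [531.2, -201.3, 127.3]
orientation: [-179.9, 0.0, -20.8]
ft_force: [0.5, 0.3, -5.7]
width: 0.765
```

```bash
python3 - <<'E'
from h import *
st(); to([532,-206,100],[180,0,-21])
p=cams.get_image("side"); cv2.imwrite("pics/s8.png",p["image"])
E
```

```text
t 13.9 pos [ 531.2 -201.3  127.3] rpy [-1.7985e+02  2.0000e-02 -2.0770e+01] F [ 0.49  0.31 -5.7 ] M [ 0.05 -0.06  0.02] w 0.765 q [-21.   21.3 105.3   0.2  53.4  89.7]
shift cm (cur axes) [0.24 0.42 2.73] (target axes) [0.24 0.41 2.73] turn rad [-0.003  0.     0.004]
```

View pics/s8.png

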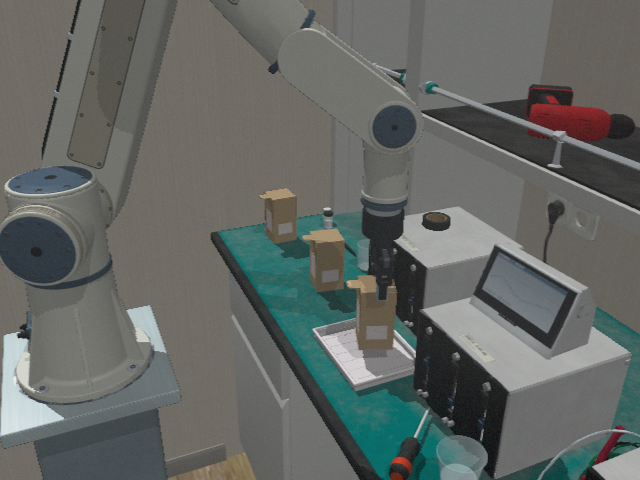

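Request:
apply_moves([
  {"ax":0,"ay":0,"az":0,"x":0,"y":0.1,"z":0.8,"claw":5.5},
  {"ax":0,"ay":0,"az":0,"x":0,"y":0.1,"z":0.8,"claw":5.5},
  {"ax":0,"ay":0,"az":0,"x":0,"y":0,"z":0.4,"claw":5.5},
  {"ax":0,"ay":0,"az":0,"x":0,"y":0,"z":0,"claw":5.5},
  {"ax":0,"ay":0,"az":0,"x":0,"y":0,"z":0,"claw":5.5},
])

```text
t: 14.45
ee_pos: [531.8, -203.9, 107.6]
orientation: [-179.9, -0.2, -20.8]
ft_force: [0.4, 0.4, -5.4]
width: 0.763
```

Request:
apply_moves([
  {"ax":0,"ay":0,"az":0,"x":0,"y":0,"z":0.2,"claw":5.5},
  {"ax":0,"ay":0,"az":0,"x":0,"y":0,"z":0.2,"claw":5.5},
  {"ax":0,"ay":0,"az":0,"x":0,"y":0,"z":0.1,"claw":5.5},
  {"ax":0,"ay":0,"az":0,"x":0,"y":0,"z":0,"claw":5.5},
])

```text
t: 14.85
ee_pos: [532.2, -204.1, 102.7]
orientation: [-179.9, -0.2, -20.8]
ft_force: [0.5, 0.3, -5.7]
width: 0.762
```

Request:
apply_moves([
  {"ax":0,"ay":0,"az":0,"x":0,"y":0,"z":0.1,"claw":5.5},
  {"ax":0,"ay":0,"az":0,"x":0,"y":0,"z":0.1,"claw":5.5},
  {"ax":0,"ay":0,"az":0,"x":0,"y":0,"z":0.1,"claw":5.5},
])

```text
t: 15.15
ee_pos: [532.4, -204.1, 99.7]
orientation: [-179.9, -0.3, -20.8]
ft_force: [0.1, 0.2, -4.2]
width: 0.763
```

Request:
apply_moves([
  {"ax":0,"ay":0,"az":0,"x":0,"y":0,"z":0.08,"claw":5.5},
  {"ax":0,"ay":0,"az":0,"x":0,"y":0,"z":0.08,"claw":5.5},
])

```text
t: 15.35
ee_pos: [533.1, -204.4, 99.7]
orientation: [-179.9, -0.3, -20.8]
ft_force: [-3.5, 1.0, 5.7]
width: 0.768
```

Contact (force reversed). Release and rise.

Request:
apply_moves([
  {"ax":0,"ay":0,"az":0,"x":0,"y":0,"z":0,"claw":8.54},
  {"ax":0,"ay":0,"az":0,"x":0,"y":0,"z":0,"claw":8.54},
  {"ax":0,"ay":0,"az":0,"x":0,"y":0,"z":0,"claw":8.54},
  {"ax":0,"ay":0,"az":0,"x":0,"y":0,"z":0,"claw":8.54},
  {"ax":0,"ay":0,"az":0,"x":0,"y":0,"z":-0.5,"claw":8.54},
  {"ax":0,"ay":0,"az":0,"x":0,"y":0,"z":-2,"claw":8.54},
  {"ax":0,"ay":0,"az":0,"x":0,"y":0,"z":-2.5,"claw":8.54},
  {"ax":0,"ay":0,"az":0,"x":0,"y":0,"z":-2.5,"claw":8.54},
  {"ax":0,"ay":0,"az":0,"x":0,"y":0,"z":-2.5,"claw":8.54},
  {"ax":0,"ay":0,"az":0,"x":0,"y":0,"z":-2.5,"claw":8.54},
  {"ax":0,"ay":0,"az":0,"x":0,"y":0,"z":-1,"claw":8.54},
  {"ax":0,"ay":0,"az":0,"x":0,"y":0,"z":0,"claw":8.54},
])

```text
t: 16.55
ee_pos: [533.1, -204.8, 242.5]
orientation: [-179.9, -0.5, -20.8]
ft_force: [0.2, -1.4, 0.0]
width: 1.0
```

```bash
python3 - <<'E'
from h import *
st()
p=cams.get_image("top"); w=cloud(p); cv2.imwrite("pics/t9.png",p["image"]); 
for r in nets.silhouettes("carton_1",p):
    if r["conf"]<.4: continue
    m=r["pixels"]; q=w[m]; t=q[(q[:,2]>120)&(q[:,2]<140)]
    if len(t)>50: print(round(r["conf"],2),np.round(r["box"]),np.median(t[:,2]),cv2.minAreaRect(t[:,:2].astype(np.float32)))
p=cams.get_image("wrist"); cv2.imwrite("pics/w9.png",p["image"])
E
```

```text
t 16.55 pos [ 533.1 -204.8  242.5] rpy [-179.86   -0.54  -20.77] F [ 0.24 -1.36  0.05] M [ 0.05  0.01 -0.03] w 1.0 q [-21.3  13.9  99.3   0.2  66.2  89.5]
0.94 [458. 244.  55.  55.] 131.66186084264768 ((518.2398071289062, -198.95919799804688), (66.34149169921875, 89.31270599365234), 68.70048522949219)
0.78 [316. 238.  37.  46.] 127.87026268370494 ((541.7549438476562, 89.44189453125), (65.32176971435547, 88.7988052368164), 81.85943603515625)
0.73 [174. 244.  49.  48.] 127.9673228661336 ((530.7628173828125, 371.23541259765625), (90.25756072998047, 66.87600708007812), 1.597398042678833)
```

View pics/t9.png

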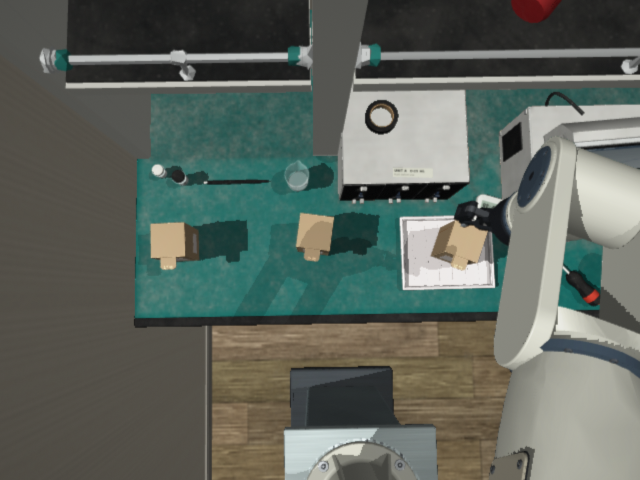

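View pics/w9.png

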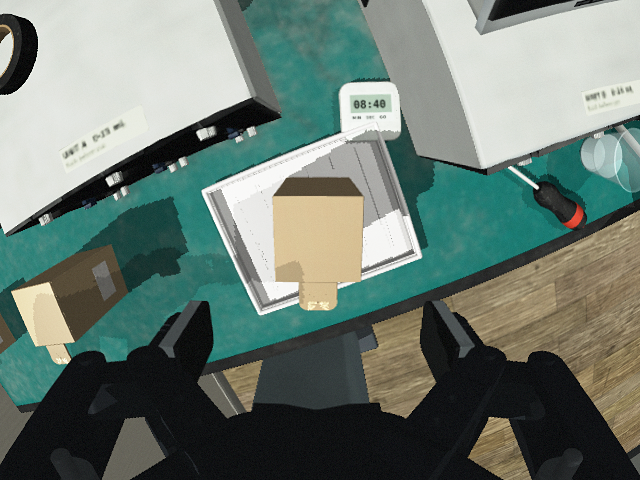

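Request:
apply_moves([
  {"ax":0,"ay":0,"az":0,"x":-1.5,"y":0,"z":0,"claw":0},
  {"ax":0,"ay":0,"az":0,"x":-2,"y":0,"z":0,"claw":0},
  {"ax":0,"ay":0,"az":0,"x":-2,"y":0,"z":0,"claw":0},
  {"ax":0,"ay":0,"az":0,"x":-1.5,"y":0,"z":0,"claw":0},
  {"ax":0,"ay":0.05,"az":0,"x":0,"y":0,"z":0,"claw":0},
  {"ax":0,"ay":0.1,"az":0,"x":0,"y":0,"z":0,"claw":0},
  {"ax":0,"ay":0.1,"az":0,"x":0,"y":0,"z":0,"claw":0},
  {"ax":0,"ay":0.1,"az":0,"x":0,"y":0,"z":0,"claw":0},
  {"ax":0,"ay":0.1,"az":0,"x":0,"y":0,"z":0,"claw":0},
  {"ax":0,"ay":0.05,"az":0,"x":0,"y":0,"z":0,"claw":0},
  {"ax":0,"ay":0,"az":0,"x":0,"y":0,"z":0,"claw":0},
])

```text
t: 17.8
ee_pos: [455.0, -175.0, 222.2]
orientation: [-179.8, -28.5, -20.9]
ft_force: [-0.6, 0.6, -0.2]
width: -0.003
```

```bash
cat >> h.py <<'E'
c0=np.array([529.2,-203.2]); yaw=-21.3
e=np.array([np.cos(np.radians(yaw)),np.sin(np.radians(yaw))]); l=np.array([-e[1],e[0]])
def plane():
    s=st(); p=s['ee_pos']; Rc=Rm(s['orientation'])
    dx=(p[:2]-c0)@e; dl=(p[:2]-c0)@l; z=Rc[:,2]; th=np.degrees(np.arctan2(z[:2]@e,-z[2]))
    tip=np.array([dx,p[2]])+17*np.array([np.sin(np.radians(th)),-np.cos(np.radians(th))])
    print('carton frame TCP x',dx.round(1),'lat',dl.round(1),'z-4',(p[2]-4).round(1),'tilt',th.round(1),'tip',tip[0].round(1),(tip[1]-4).round(1), 'lat z',(z[:2]@l).round(3),'roll',Rc[2,1].round(3))
def go(dx,z,th,yw=yaw):
    """target tip in carton frame (x,z above floor of carton), tilt th"""
    t=np.radians(th)
    tc=np.array([dx,z+4])-17*np.array([np.sin(t),-np.cos(t)])
    Rd=np.column_stack([[*(np.cos(t)*e),np.sin(t)],np.zeros(3),[*(np.sin(t)*e),-np.cos(t)]]); Rd[:,1]=np.cross(Rd[:,2],Rd[:,0])
    to([*(c0+tc[0]*e),tc[1]],R.from_matrix(Rd).as_euler('xyz',degrees=True))
E
python3 - <<'E'
from h import *
plane(); go(-60,150,60)
E
```

```text
t 17.8 pos [ 455.  -175.   222.2] rpy [-179.83  -28.45  -20.86] F [-0.56  0.6  -0.22] M [ 0.08  0.25 -0.03] w -0.003 q [-21.6  -5.8 129.9   1.1  27.4  88.3]
carton frame TCP x -79.3 lat -0.7 z-4 218.2 tilt 28.5 tip -71.2 203.2 lat z 0.007 roll -0.003
shift cm (cur axes) [-2.44 -0.05  5.47] (target axes) [-4.94 -0.07  3.38] turn rad [-0.008  0.551  0.005]
```

Request:
apply_moves([
  {"ax":0,"ay":0.05,"az":0,"x":0,"y":0,"z":0,"claw":0},
  {"ax":0,"ay":0.1,"az":0,"x":0,"y":0,"z":0,"claw":0},
  {"ax":0,"ay":0.1,"az":0,"x":0,"y":0,"z":0,"claw":0},
  {"ax":0,"ay":0.05,"az":0,"x":0,"y":0,"z":0,"claw":0},
  {"ax":0,"ay":0,"az":0,"x":0,"y":0,"z":0,"claw":0},
])

```text
t: 18.3
ee_pos: [454.3, -172.6, 218.8]
orientation: [-180.0, -45.2, -20.9]
ft_force: [0.5, 0.2, 0.4]
width: -0.001
```

```bash
python3 - <<'E'
from h import *
plane(); go(-60,150,60)
E
```

```text
t 18.3 pos [ 454.3 -172.6  218.8] rpy [-179.99  -45.16  -20.94] F [0.51 0.21 0.4 ] M [0.14 0.33 0.03] w -0.001 q [-21.   -7.7 142.3  13.1   0.3  76.8]
carton frame TCP x -80.9 lat 1.3 z-4 214.8 tilt 45.2 tip -68.9 202.9 lat z 0.005 roll -0.0
shift cm (cur axes) [-3.56  0.14  4.41] (target axes) [-4.57  0.13  3.36] turn rad [-0.005  0.259  0.004]
```

Request:
apply_moves([
  {"ax":0,"ay":-0.08,"az":0,"x":-0.5,"y":0,"z":0,"claw":0},
  {"ax":0,"ay":-0.1,"az":0,"x":-0.5,"y":0,"z":0,"claw":0},
  {"ax":0,"ay":-0.08,"az":0,"x":0,"y":0,"z":0,"claw":0},
  {"ax":0,"ay":0,"az":0,"x":0,"y":0,"z":0,"claw":0},
])

```text
t: 18.7
ee_pos: [449.7, -173.3, 213.2]
orientation: [179.7, -29.7, -21.0]
ft_force: [0.7, -0.8, -0.5]
width: -0.001
```

```bash
python3 - <<'E'
from h import *
plane(); go(-82,110,30)
E
```

```text
t 18.7 pos [ 449.7 -173.3  213.2] rpy [179.69 -29.71 -21.01] F [ 0.66 -0.8  -0.54] M [ 0.05  0.15 -0.02] w -0.001 q [-21.   -5.9 132.   -0.7  24.2  90.6]
carton frame TCP x -84.9 lat -1.0 z-4 209.2 tilt 29.7 tip -76.5 194.4 lat z -0.003 roll 0.005
shift cm (cur axes) [-4.67 -0.15  7.06] (target axes) [-4.71 -0.1   7.04] turn rad [0.003 0.005 0.004]
```

Request:
apply_moves([
  {"ax":0,"ay":0,"az":0,"x":-1,"y":0,"z":1.2,"claw":0},
  {"ax":0,"ay":0,"az":0,"x":-1,"y":0,"z":1.5,"claw":0},
  {"ax":0,"ay":0,"az":0,"x":-1,"y":-0.1,"z":1.5,"claw":0},
  {"ax":0,"ay":0,"az":0,"x":-1,"y":0,"z":1.5,"claw":0},
  {"ax":0,"ay":0,"az":0,"x":-0.5,"y":0,"z":0.8,"claw":0},
  {"ax":0,"ay":0,"az":0,"x":0,"y":0,"z":0,"claw":0},
])

```text
t: 19.3
ee_pos: [449.0, -173.4, 134.4]
orientation: [179.6, -30.7, -21.0]
ft_force: [-0.3, 0.3, 0.4]
width: 0.006
```

```bash
python3 - <<'E'
from h import *
plane(); go(-82,110,30)
p=cams.get_image("side"); cv2.imwrite("pics/s10.png",p["image"][180:400,240:460].repeat(3,0).repeat(3,1)[:600])
E
```

```text
t 19.3 pos [ 449.  -173.4  134.4] rpy [179.6  -30.67 -21.04] F [-0.31  0.25  0.35] M [ 0.09  0.19 -0.02] w 0.006 q [-21.    3.7 137.5  -3.    8.1  93.1]
carton frame TCP x -85.6 lat -1.4 z-4 130.4 tilt 30.7 tip -76.9 115.8 lat z -0.005 roll 0.006
shift cm (cur axes) [-0.71 -0.14  0.24] (target axes) [-0.71 -0.14  0.25] turn rad [ 0.005 -0.012  0.004]
```

View pics/s10.png

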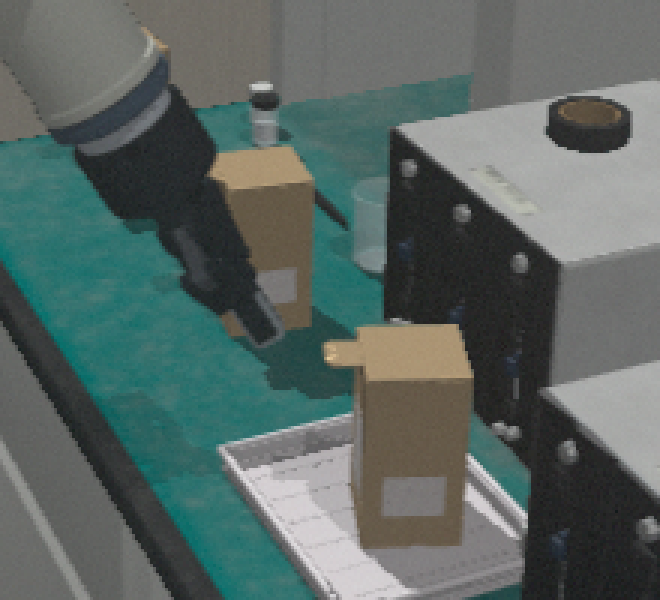

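Request:
apply_moves([
  {"ax":0,"ay":-0.01,"az":0,"x":-0.2,"y":-0.1,"z":0.5,"claw":0},
  {"ax":0,"ay":0,"az":0,"x":0.4,"y":0,"z":0.5,"claw":0},
  {"ax":0,"ay":0,"az":0,"x":0.7,"y":0,"z":0.5,"claw":0},
  {"ax":0,"ay":0,"az":0,"x":0,"y":0,"z":0,"claw":0},
])

```text
t: 19.75
ee_pos: [467.4, -179.5, 128.4]
orientation: [179.6, -30.4, -21.1]
ft_force: [0.5, -0.1, 0.1]
width: -0.0
```

```bash
python3 - <<'E'
from h import *
plane(); go(-62,108,30)
p=cams.get_image("side"); cv2.imwrite("pics/s11.png",p["image"][200:400,260:460].repeat(3,0).repeat(3,1)[:600])
E
```

```text
t 19.75 pos [ 467.4 -179.5  128.4] rpy [179.6  -30.42 -21.05] F [ 0.46 -0.06  0.09] M [ 0.1   0.26 -0.05] w -0.0 q [-20.8   6.3 135.6  -3.9   7.7  94. ]
carton frame TCP x -66.2 lat -0.4 z-4 124.4 tilt 30.4 tip -57.6 109.8 lat z -0.005 roll 0.006
shift cm (cur axes) [-0.46 -0.04 -0.07] (target axes) [-0.46 -0.04 -0.07] turn rad [ 0.005 -0.007  0.004]
```

View pics/s11.png

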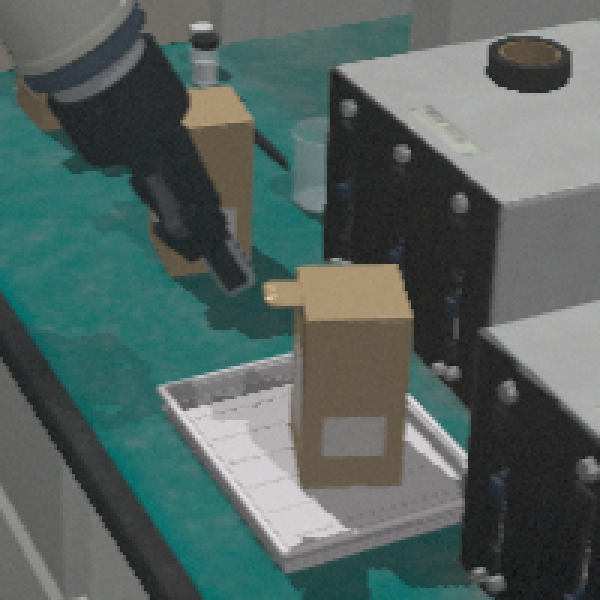

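```bash
python3 - <<'E'
from h import *
p=cams.get_image("side")
K=p["camera_matrix"];Rc=Rm(p["attitude"])
def pr(w):
    c=Rc.T@(np.array(w)-p["position"]); return (K@c/c[2])[:2], c[2]
def cf(x,y,z): return [*(c0+x*e+y*l),z+4]
img=p["image"].copy()
im=img[200:400,260:460].repeat(4,0).repeat(4,1).copy()
for name,w,col in [("tabedge",cf(-56.5,0,126),(0,0,255)),("tabR",cf(-56.5,-8,126),(0,0,255)),("tip",cf(-57.6,-.4,109.8),(255,0,0)),("C",cf(-48.1,-.4,115.4),(0,255,0)),("corner",cf(-33,-33,0),(255,255,0)),("topc",cf(-33,-33,128.5),(255,255,0)),("topc2",cf(33,-33,128.5),(255,255,0))]:
    (u,v),d=pr(w); print(name,u.round(1),v.round(1),d.round(0), p["depth"][int(round(v)),int(round(u))])
    cv2.circle(im,(int((u-260)*4),int((v-200)*4)),4,col,-1)
cv2.imwrite("pics/s12.png",im[100:700,0:800])
E
```

```text
tabedge 348.8 298.7 1180.0 1169.6401
tabR 349.1 300.9 1173.0 1170.2305
tip 348.0 306.1 1187.0 1394.302
C 353.0 303.5 1185.0 1402.0076
corner 360.4 362.9 1207.0 1205.6302
topc 362.8 306.7 1151.0 1149.599
topc2 398.2 306.2 1154.0 1338.6993
```

View pics/s12.png

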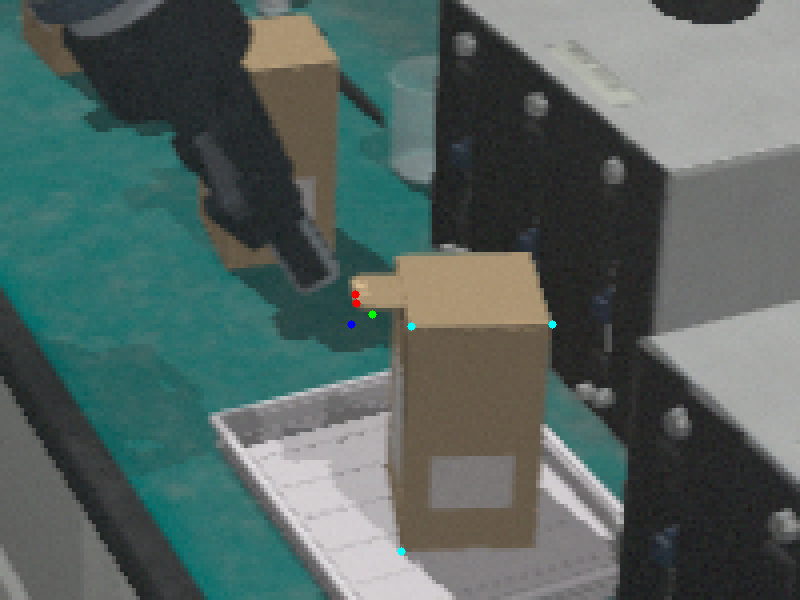

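```bash
python3 - <<'E'
from h import *
plane()
p=cams.get_image("side"); w=cloud(p)
s=readout.get_state();Rc=Rm(s['orientation'])
sub=w[240:285,300:352].reshape(-1,3)
t=(sub-s['ee_pos'])@Rc
m=(np.abs(t[:,0])<40)&(np.abs(t[:,1])<40)&(t[:,2]>-40)&(t[:,2]<40)
t=t[m]; 
for z in range(-40,30,5):
    k=t[(t[:,2]>=z)&(t[:,2]<z+5)]
    if len(k): print(z,len(k),k.min(0).round(1),k.max(0).round(1))
E
```

```text
t 19.85 pos [ 466.  -179.   127.9] rpy [179.6  -30.32 -21.05] F [ 0.06 -0.35 -0.47] M [ 0.1  0.2 -0. ] w 0.0 q [-20.8   6.3 135.7  -3.9   7.7  94. ]
carton frame TCP x -67.7 lat -0.4 z-4 123.9 tilt 30.3 tip -59.1 109.2 lat z -0.005 roll 0.006
-40 8 [  9.4  -9.3 -39.6] [ 12.8   6.8 -35.6]
-35 1 [ 12.1  -2.2 -31.9] [ 12.1  -2.2 -31.9]
```

```bash
python3 - <<'E'
from h import *
p=cams.get_image("side"); w=cloud(p)
s=readout.get_state();Rc=Rm(s['orientation'])
sub=w[240:310,300:352].reshape(-1,3)
t=(sub-s['ee_pos'])@Rc
m=(np.abs(t[:,0])<40)&(np.abs(t[:,1])<40)&(t[:,2]>-40)&(t[:,2]<40)
t=t[m]; 
for z in range(-40,30,5):
    k=t[(t[:,2]>=z)&(t[:,2]<z+5)]
    if len(k): print(z,len(k),k.min(0).round(1),k.max(0).round(1))
E
```

```text
-40 36 [-10.   -4.2 -39.7] [ 12.5  15.8 -35.1]
-35 28 [-10.5  -3.  -34.9] [ 11.6  18.  -30.2]
-30 30 [-10.2  -7.9 -29.7] [ 11.7  15.7 -25. ]
-25 31 [ -9.3  -5.2 -25. ] [ 12.5  14.5 -20.3]
-20 13 [-10.2  -1.6 -19.9] [ 12.1  10.5 -16.1]
-15 16 [ -8.6   1.3 -15. ] [ 10.5   7.9 -10.9]
-5 4 [12.7 -4.3 -1.8] [14.6  2.7 -0.1]
0 23 [ 11.9 -16.9   0.5] [18.6 15.   4.4]
5 2 [12.9 -1.3  5.2] [14.4 12.4  6.3]
```

```bash
python3 - <<'E'
from h import *
print(robot.tip_extent)
p=cams.get_image("wrist"); cv2.imwrite("pics/w13.png",p["image"])
p=cams.get_image("top"); cv2.imwrite("pics/t13.png",p["image"][180:320,360:560].repeat(4,0).repeat(4,1))
E
```

```text
17.0
```

View pics/w13.png

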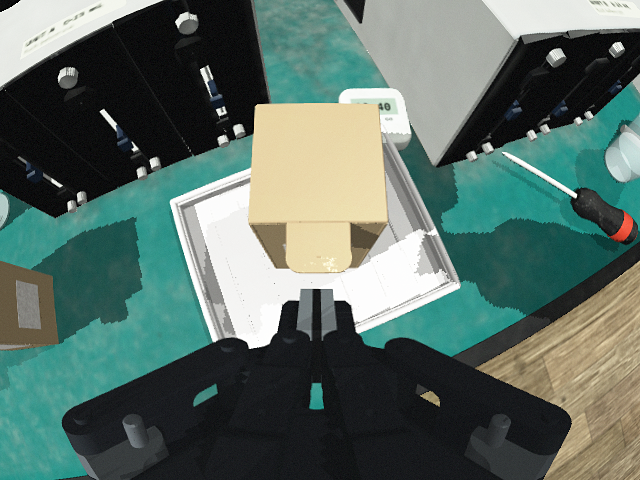

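View pics/t13.png

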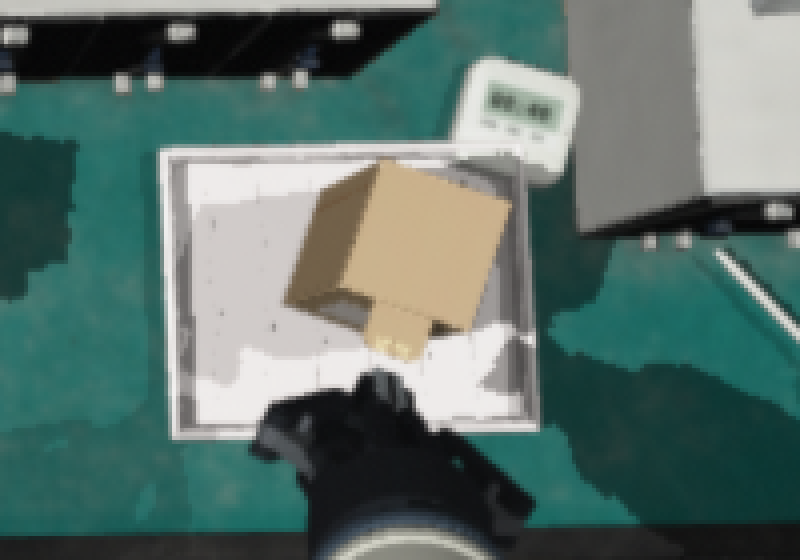

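```bash
cat > fk.py <<'E'
import numpy as np
from scipy.optimize import least_squares, fsolve
D=np.array([[20.2,93.6,66.2,280.7,-558.4,220.1],[9.9,107.4,62.3,509.8,-49.1,220.8],[14.2,101.9,63.5,553.5,88.8,221.1],[23.3,107.5,48.6,557.2,88.6,94.3],[9.9,108.9,61.9,452.2,209.7,210.3],[18.9,114.7,46.0,456.3,214.6,94.7],[7.7,107.0,65.4,452.4,212.9,243.1],[21.3,105.3,53.4,531.2,-201.3,127.3],[-5.8,129.9,27.4,455,-175,222.2],[-7.7,142.3,.3,454.3,-172.6,218.8],[-5.9,132,24.2,449.7,-173.3,213.2],[3.7,137.5,8.1,449,-173.4,134.4],[6.3,135.6,7.7,467.4,-179.5,128.4]])
q=np.radians(D[:,:3]); rr=np.hypot(D[:,3],D[:,4]); zz=D[:,5]
def fk(p,q2,q3,q5):
    a,h,L2,L3,ph,T=p; s=q2+q3; t=s+q5
    return a+L2*np.sin(q2)+L3*np.sin(s+ph)+T*np.sin(t), h+L2*np.cos(q2)+L3*np.cos(s+ph)+T*np.cos(t)
f=lambda p:np.concatenate([fk(p,*q.T)[0]-rr,fk(p,*q.T)[1]-zz])
sol=least_squares(f,[50,400,450,450,0,300])
P=sol.x
def ik(r,z,tilt,g=(5,130)):
    t=np.pi-np.radians(tilt)
    def F(x):
        q2,q3=np.radians(x); a=fk(P,q2,q3,t-q2-q3); return [a[0]-r,a[1]-z]
    x=fsolve(F,g); return x[0],x[1],180-tilt-x[0]-x[1]
if __name__=="__main__":
    print(P.round(1),np.abs(sol.fun).max())
    for tilt in (15,20,25,30):
        for off in (0,20,40,60):
          d=np.array([np.sin(np.radians(tilt)),-np.cos(np.radians(tilt))]); n=np.array([-d[1],d[0]])
          C=np.array([567-56.5,130])+12*d+np.array([off,off]); T=C+12*d-11*n
          print(tilt,off,T.round(0),np.round(ik(*T,tilt),1))
E
python3 fk.py
```

```text
[-2.000e-01  2.943e+02  5.690e+02  4.980e+02  1.000e-01  3.547e+02] 0.5740918149749632
15 0 [506. 104.] [ 12.4 124.9  27.7]
15 20 [526. 124.] [ 11.9 121.8  31.3]
15 40 [546. 144.] [ 11.7 118.6  34.7]
15 60 [566. 164.] [ 11.7 115.4  38. ]
20 0 [508. 104.] [ 11.4 128.3  20.3]
20 20 [528. 124.] [ 10.7 125.2  24.1]
20 40 [548. 144.] [ 10.3 122.1  27.6]
20 60 [568. 164.] [ 10.2 118.9  30.9]
25 0 [511. 104.] [ 10.8 131.7  12.5]
25 20 [531. 124.] [  9.9 128.7  16.4]
25 40 [551. 144.] [  9.3 125.6  20.1]
25 60 [571. 164.] [  9.  122.4  23.6]
30 0 [513. 104.] [ 10.8 135.    4.2]
30 20 [533. 124.] [  9.6 132.    8.4]
30 40 [553. 144.] [  8.8 129.   12.3]
30 60 [573. 164.] [  8.3 125.8  15.9]
```

```bash
cat >> h.py <<'E'
def pc(phi=None,a=12,cx=None,cz=None,tilt=28):
    s=st(); p=s['ee_pos']; Rc=Rm(s['orientation'])
    dx=(p[:2]-c0)@e; dl=(p[:2]-c0)@l; z=Rc[:,2]; th=np.arctan2(z[:2]@e,-z[2])
    d=np.array([np.sin(th),-np.cos(th)]); n=np.array([np.cos(th),np.sin(th)])
    C=np.array([dx,p[2]-4])-12*d+11*n
    print('C',C.round(1),'lat',dl.round(1),'tilt',np.degrees(th).round(1), 'edge rel to C: behind along face',round(float(-(np.array([-56.5,126])-C)@d),1),'gap from face',round(float((np.array([-56.5,126])-C)@n),1))
    if cx is not None:
        v=np.array([cx,cz])-C; print('to go: x',round(v@n/10,2),'z',round(v@d/10,2),'y',round(dl/10,2))
E
python3 - <<'E'
from h import *
pc(cx=-55,cz=113)
E
```

```text
t 20.05 pos [ 465.2 -178.7  127.7] rpy [179.6  -30.29 -21.05] F [ 0.04 -0.07 -0.3 ] M [ 0.12  0.2  -0.03] w 0.002 q [-20.8   6.2 135.8  -3.9   7.7  94. ]
C [-65.  139.6] lat -0.4 tilt 30.3 edge rel to C: behind along face -16.0 gap from face 0.5
to go: x -0.47 z 2.8 y -0.04
```

Request:
apply_moves([
  {"ax":0,"ay":-0.04,"az":0,"x":-0.7,"y":0,"z":0,"claw":0},
  {"ax":0,"ay":0,"az":0,"x":0,"y":0,"z":0.9,"claw":0},
  {"ax":0,"ay":0,"az":0,"x":0,"y":0,"z":0.9,"claw":0},
  {"ax":0,"ay":0,"az":0,"x":0,"y":0,"z":0.6,"claw":0},
  {"ax":0,"ay":0,"az":0,"x":0,"y":0,"z":0,"claw":0},
])

```text
t: 20.55
ee_pos: [470.7, -181.0, 101.2]
orientation: [179.6, -28.1, -21.1]
ft_force: [0.8, 1.0, -0.2]
width: 0.0
```

```bash
python3 - <<'E'
from h import *
pc(cx=-52,cz=114)
p=cams.get_image("side"); cv2.imwrite("pics/s14.png",p["image"][240:390,280:480].repeat(4,0).repeat(4,1))
E
```

```text
t 20.55 pos [ 470.7 -181.   101.2] rpy [179.62 -28.09 -21.07] F [ 0.77  0.95 -0.2 ] M [0.1  0.2  0.02] w 0.0 q [-20.9  10.5 134.7  -4.1   6.7  94.2]
C [-58.5 113. ] lat -0.5 tilt 28.1 edge rel to C: behind along face 10.5 gap from face 7.9
to go: x 0.62 z 0.22 y -0.05
```

View pics/s14.png

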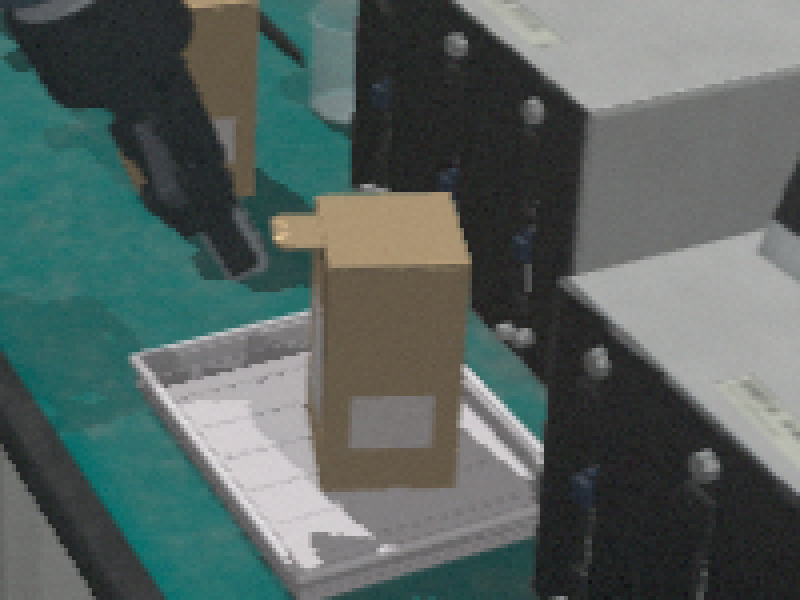

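Request:
apply_moves([
  {"ax":0,"ay":0,"az":0,"x":0.3,"y":0,"z":0.3,"claw":0},
  {"ax":0,"ay":0,"az":0,"x":0.3,"y":0,"z":0.1,"claw":0},
  {"ax":0,"ay":0,"az":0,"x":0,"y":0,"z":0,"claw":0},
])

```text
t: 20.9
ee_pos: [477.7, -183.7, 100.5]
orientation: [179.6, -28.1, -21.1]
ft_force: [-0.7, 0.5, -0.4]
width: -0.004
```

```bash
python3 - <<'E'
from h import *
pc(cx=-50,cz=114)
p=cams.get_image("wrist"); cv2.imwrite("pics/w15.png",p["image"])
E
```

```text
t 20.9 pos [ 477.7 -183.7  100.5] rpy [179.62 -28.08 -21.07] F [-0.66  0.53 -0.42] M [0.07 0.16 0.05] w -0.004 q [-20.9  11.2 133.9  -4.    6.9  94.1]
C [-51.  112.3] lat -0.5 tilt 28.1 edge rel to C: behind along face 14.7 gap from face 1.6
to go: x 0.17 z -0.11 y -0.05
```

View pics/w15.png

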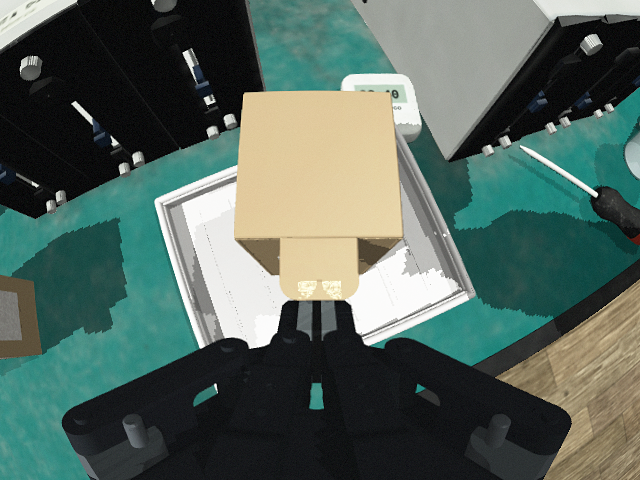

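Request:
apply_moves([
  {"ax":0,"ay":0,"az":0,"x":0.3,"y":0,"z":-0.4,"claw":0},
  {"ax":0,"ay":0,"az":0,"x":0.3,"y":0,"z":-0.45,"claw":0},
  {"ax":0,"ay":0,"az":0,"x":0.3,"y":0,"z":-0.5,"claw":0},
  {"ax":0,"ay":0,"az":0,"x":0.3,"y":0,"z":-0.5,"claw":0},
  {"ax":0,"ay":0,"az":0,"x":0,"y":0,"z":0,"claw":0},
])

```text
t: 21.45
ee_pos: [479.2, -184.1, 125.0]
orientation: [179.6, -28.1, -21.1]
ft_force: [-0.4, 0.5, 0.2]
width: 0.005
```

```bash
python3 - <<'E'
from h import *
pc(cx=-50,cz=114)
p=cams.get_image("side"); cv2.imwrite("pics/s16.png",p["image"][220:370,280:480].repeat(4,0).repeat(4,1))
E
```

```text
t 21.45 pos [ 479.2 -184.1  125. ] rpy [179.62 -28.09 -21.07] F [-0.43  0.45  0.2 ] M [0.1  0.25 0.01] w 0.005 q [-20.9   8.  132.7  -2.5  11.2  92.6]
C [-49.5 136.8] lat -0.4 tilt 28.1 edge rel to C: behind along face -6.2 gap from face -11.3
to go: x -1.12 z 1.98 y -0.04
```

View pics/s16.png

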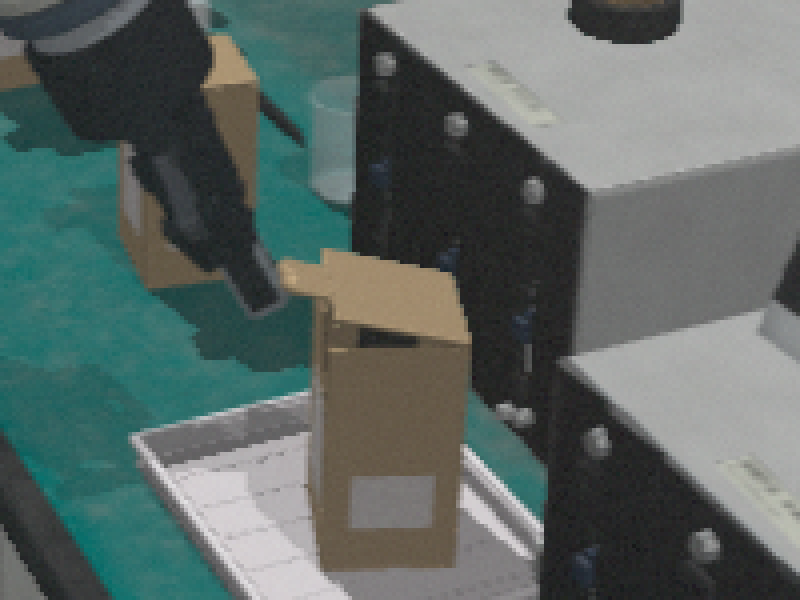

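Request:
apply_moves([
  {"ax":0,"ay":0,"az":0,"x":0.65,"y":0,"z":-0.45,"claw":0},
  {"ax":0,"ay":0,"az":0,"x":0.7,"y":0,"z":-0.45,"claw":0},
  {"ax":0,"ay":0,"az":0,"x":0.7,"y":0,"z":-0.4,"claw":0},
  {"ax":0,"ay":0,"az":0,"x":0.7,"y":0,"z":-0.4,"claw":0},
  {"ax":0,"ay":0,"az":0,"x":0.6,"y":0,"z":-0.3,"claw":0},
  {"ax":0,"ay":0,"az":0,"x":0,"y":0,"z":0,"claw":0},
])

```text
t: 22.1
ee_pos: [500.4, -192.1, 161.8]
orientation: [179.6, -28.2, -21.1]
ft_force: [-0.8, 0.9, 1.6]
width: 0.001
```

```bash
python3 - <<'E'
from h import *
pc(cx=-5.7,cz=192)
p=cams.get_image("side"); cv2.imwrite("pics/s17.png",p["image"][200:350,280:480].repeat(4,0).repeat(4,1))
E
```

```text
t 22.1 pos [ 500.4 -192.1  161.8] rpy [179.63 -28.17 -21.08] F [-0.76  0.9   1.55] M [0.11 0.2  0.02] w 0.001 q [-20.8   5.5 128.6  -1.6  17.8  91.7]
C [-26.8 173.6] lat -0.1 tilt 28.2 edge rel to C: behind along face -28.0 gap from face -48.6
to go: x 2.73 z -0.62 y -0.01
```

View pics/s17.png

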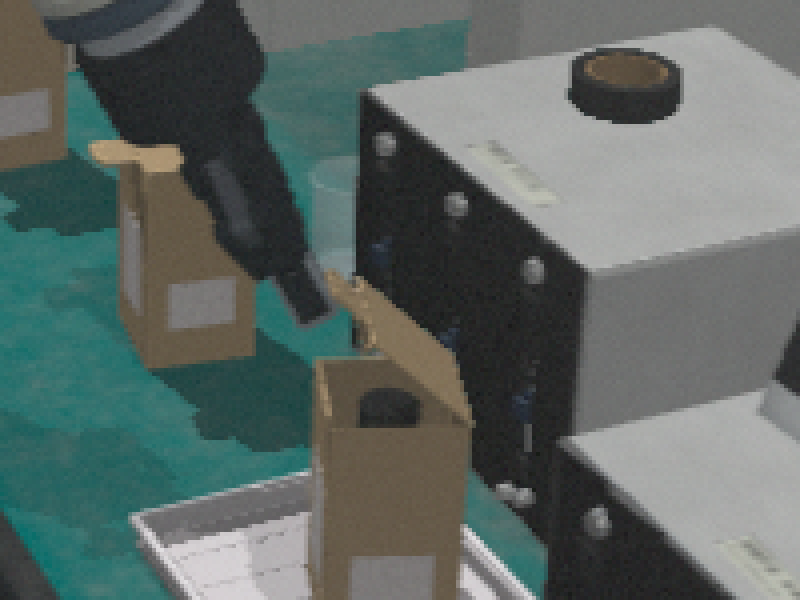

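Lid is at about 45°, and the bottle cap shows at (390,405). I keep following the arc.

Request:
apply_moves([
  {"ax":0,"ay":0,"az":0,"x":0.7,"y":0,"z":-0.15,"claw":0},
  {"ax":0,"ay":0,"az":0,"x":0.7,"y":0,"z":-0.15,"claw":0},
  {"ax":0,"ay":0,"az":0,"x":0.7,"y":0,"z":-0.15,"claw":0},
  {"ax":0,"ay":0,"az":0,"x":0.6,"y":0,"z":-0.1,"claw":0},
  {"ax":0,"ay":0,"az":0,"x":0.7,"y":0,"z":0,"claw":0},
  {"ax":0,"ay":0,"az":0,"x":0.7,"y":0,"z":0.1,"claw":0},
  {"ax":0,"ay":0,"az":0,"x":0.7,"y":0,"z":0.1,"claw":0},
  {"ax":0,"ay":0,"az":0,"x":0.6,"y":0,"z":0.1,"claw":0},
])

```text
t: 22.95
ee_pos: [545.9, -209.6, 190.1]
orientation: [179.6, -28.0, -21.1]
ft_force: [-0.5, 0.5, 1.0]
width: -0.002
```

```bash
python3 - <<'E'
from h import *
pc(cx=46.5,cz=203)
p=cams.get_image("side"); cv2.imwrite("pics/s18.png",p["image"][200:350,280:480].repeat(4,0).repeat(4,1))
E
```

```text
t 22.95 pos [ 545.9 -209.6  190.1] rpy [179.63 -27.99 -21.08] F [-0.46  0.49  0.99] M [ 0.1   0.21 -0.01] w -0.002 q [-20.9   7.1 121.7  -1.2  23.2  91.3]
C [ 21.9 201.8] lat 0.1 tilt 28.0 edge rel to C: behind along face -30.1 gap from face -104.9
to go: x 2.22 z 1.05 y 0.01
```

View pics/s18.png

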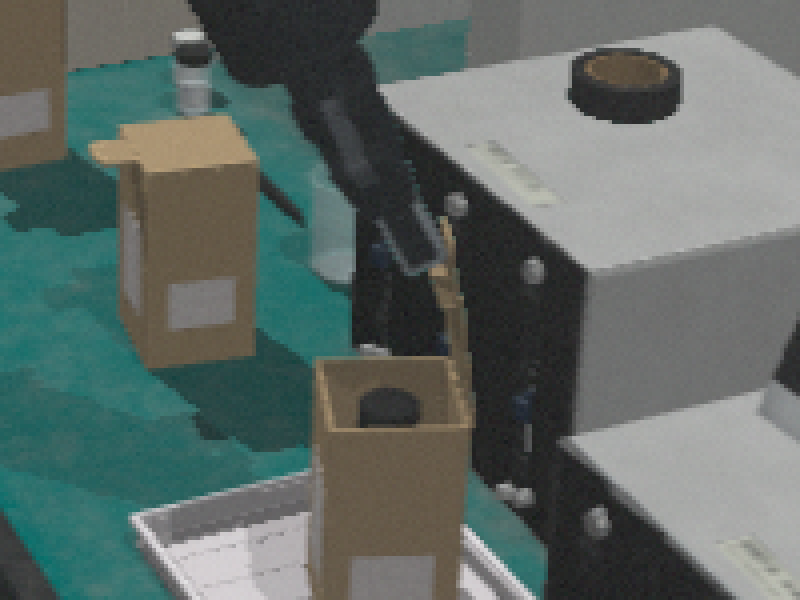

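Request:
apply_moves([
  {"ax":0,"ay":0,"az":0,"x":0.6,"y":0,"z":0.3,"claw":0},
  {"ax":0,"ay":0,"az":0,"x":0.6,"y":0,"z":0.3,"claw":0},
  {"ax":0,"ay":0,"az":0,"x":0.6,"y":0,"z":0.3,"claw":0},
  {"ax":0,"ay":0,"az":0,"x":0.5,"y":0,"z":0.3,"claw":0},
  {"ax":0,"ay":0,"az":0,"x":0.4,"y":0,"z":0.35,"claw":0},
  {"ax":0,"ay":0,"az":0,"x":0.4,"y":0,"z":0.35,"claw":0},
  {"ax":0,"ay":0,"az":0,"x":0,"y":0,"z":0,"claw":0},
])

```text
t: 23.7
ee_pos: [583.7, -224.4, 187.5]
orientation: [179.6, -28.0, -21.1]
ft_force: [-0.4, -0.8, 0.9]
width: -0.002
```

```bash
python3 - <<'E'
from h import *
pc(cx=60,cz=199)
p=cams.get_image("side"); cv2.imwrite("pics/s19.png",p["image"][200:350,280:480].repeat(4,0).repeat(4,1))
E
```

```text
t 23.7 pos [ 583.7 -224.4  187.5] rpy [179.62 -28.01 -21.07] F [-0.41 -0.82  0.9 ] M [0.06 0.2  0.03] w -0.002 q [-20.9  10.9 117.4  -1.1  23.7  91.2]
C [ 62.6 199.2] lat 0.1 tilt 28.0 edge rel to C: behind along face -8.7 gap from face -139.5
to go: x -0.24 z -0.1 y 0.01
```

View pics/s19.png

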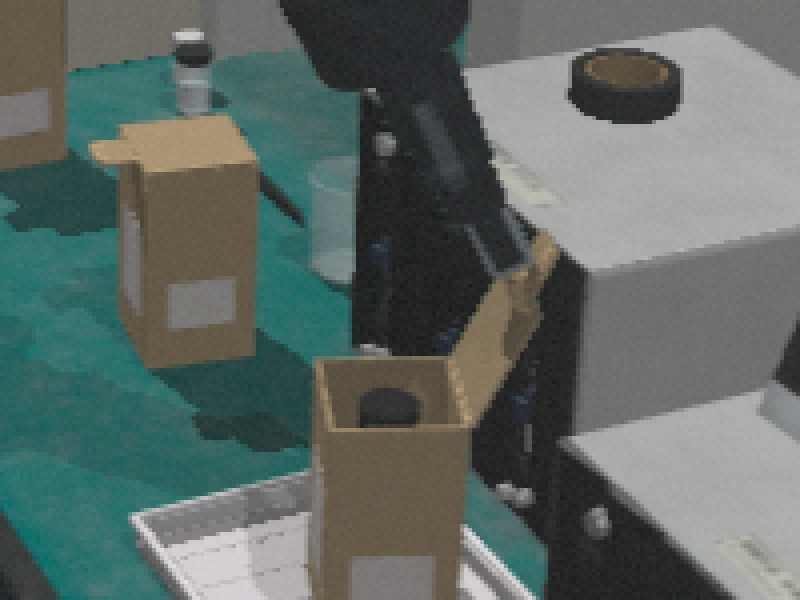

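Request:
apply_moves([
  {"ax":0,"ay":0,"az":0,"x":-0.5,"y":0,"z":-0.5,"claw":0},
  {"ax":0,"ay":0,"az":0,"x":-1,"y":0,"z":-1.5,"claw":0},
  {"ax":0,"ay":0,"az":0,"x":-1,"y":0,"z":-2,"claw":0},
  {"ax":0,"ay":0,"az":0,"x":-1,"y":0,"z":-2,"claw":0},
  {"ax":0,"ay":0,"az":0,"x":-1,"y":0,"z":-2,"claw":0},
  {"ax":0,"ay":0,"az":0,"x":-1,"y":0,"z":-2,"claw":0},
  {"ax":0,"ay":0,"az":0,"x":0,"y":0,"z":0,"claw":0},
  {"ax":0,"ay":0,"az":0,"x":0,"y":0,"z":0,"claw":0},
])

```text
t: 24.55
ee_pos: [486.4, -186.1, 250.9]
orientation: [179.6, -27.8, -21.1]
ft_force: [0.6, -0.7, 0.8]
width: 0.0
```

```bash
python3 - <<'E'
from h import *
st()
p=cams.get_image("top"); w=cloud(p); cv2.imwrite("pics/t20.png",p["image"])
for n in ["carton_1","beaker","vial","pen"]:
  for r in nets.silhouettes(n,p):
    if r["conf"]<.4: continue
    m=r["pixels"]; q=w[m]; t=q[(q[:,2]>120)&(q[:,2]<140)]
    print(n,round(r["conf"],2),np.round(r["box"]),np.nanmedian(q,0).round(0))
    if len(t)>50: print('   ',np.median(t[:,2]),cv2.minAreaRect(t[:,:2].astype(np.float32)))
p=cams.get_image("side"); cv2.imwrite("pics/s20.png",p["image"])
E
```

```text
t 24.55 pos [ 486.4 -186.1  250.9] rpy [179.62 -27.83 -21.07] F [ 0.59 -0.74  0.85] M [ 0.09  0.24 -0.02] w 0.0 q [-20.7  -4.4 124.3  -1.   32.4  91.1]
carton_1 0.82 [172. 245.  52.  49.] [537. 362. 127.]
    127.87942324734877 ((530.6649169921875, 371.9084777832031), (90.203857421875, 67.10430145263672), 2.6162569522857666)
carton_1 0.72 [313. 238.  36.  44.] [546.  90. 128.]
    127.89551198265417 ((542.1106567382812, 89.29804229736328), (64.99728393554688, 89.52603912353516), 82.1395492553711)
carton_1 0.71 [464. 230.  66.  66.] [ 559. -212.  128.]
    129.73259687732934 ((532.083251953125, -204.44989013671875), (67.02635955810547, 73.32327270507812), 69.28532409667969)
beaker 0.58 [298. 179.  20.  30.] [688. 123.  22.]
vial 0.69 [183. 178.  15.  15.] [682. 370.  48.]
pen 0.71 [238. 182.  59.   9.] [680. 255.   7.]
```

View pics/t20.png

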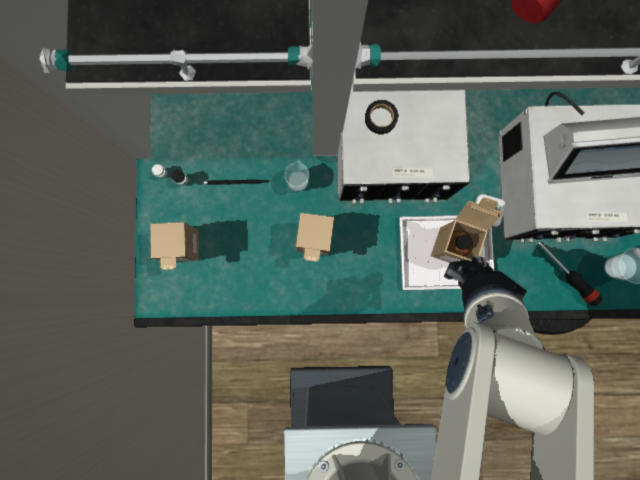

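View pics/s20.png

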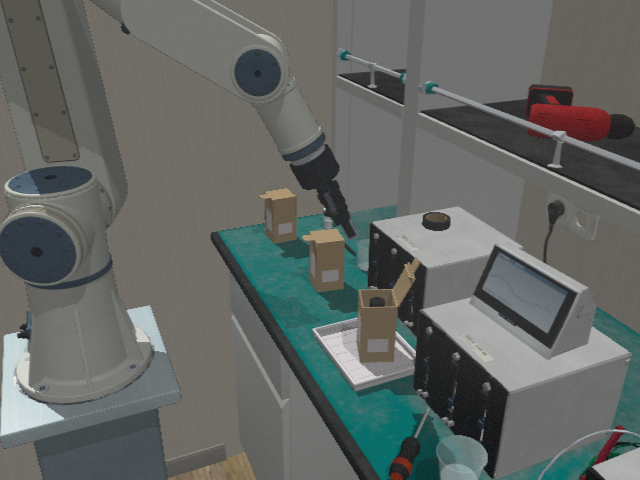

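```bash
python3 -c "
from rig import workorder; print(workorder.hand_in())"
```

```text
the job is handed in; nothing more can be done
None
```

I found the full carton, set it down upright in the spill tray and swung its lid right back. The job was handed in at about 24.7 s of the 72 s allowed.

- **Weighing:** The carton at about (553, 88) pulled 2.4 N, roughly 0.25 kg, so I put it back as used-up. The carton at about (454, 214) pulled 6.2 N, roughly 0.63 kg, so it is the full one. I did not lift the third carton, because that reading settled it.
- **Placing:** I lowered the full carton until the force reversed (about 6 N), then released it. It stands upright in the tray at about (529, -203), with its top at the expected height.
- **Lid:** I opened it from under the tab with the closed fingertips. The last pictures show it leaning back past upright (about 113° by the fingertip position), with the bottle cap visible and the robot touching nothing.
- **Others:** The other two cartons are shut and standing within 1–2 mm of where they were. The beaker, vial and pen are unmoved to within what the cameras can measure.
- **Checks that disagreed:**
  - The closed fingertips measured about 29 mm shorter than the stated tip extent, so I used the camera measurement for the lid.
  - While I was reaching for the first carton the gripper came down about 10 mm to one side. I corrected it before gripping, and no contact force showed.

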